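Fit the long cell in the sprung holder of the layout's lighting supply

TASK

The layout's street lights run from the little plywood supply board: with its toggle switch still off, take the longer of the two cells from the white tray and fit it in the black holder, plain end pressed against the coil spring and button end then rolled down past the retaining lip, so that it lies level on the holder's floor with its button on the brass contact, held by the spring alone. Then throw the toggle switch fully over to its other side. Leave the short cell in the tray and the things lying round about where they are.

Things in the scene. Friction and masses are not known exactly. Their poses are not given: they have to be found in the camera images.
- supply: Lighting supply board, fixed: plywood 178 x 66 x 8 mm; in line along x a black cell holder, aluminium switch box, white terminal strip. Origin: centre of its underside; x from spring end to switch end, z up. All offsets here are in mm in this frame. Fitted cell: along x, axis y 0, z 20.6, plain face x -53, shoulder x 15, button tip x 17. Between hood and lip only 60 is open: it must go in tilted.
- hood_edge (a point): Lower front edge of the hood over the spring pocket, at board (-48, 0, 38). Hood x -77 to -48, underside z 38, top 41; pocket's back wall face x -73. Holder floor z 10, 24.8 wide inside; cheeks y 12.4 to 15 either side: 40 high to x -48, 22 high to x -40, none from -40 to 2 (room for fingers), 25 high from 2 to 23.
- lip_edge (a point): Lower inner edge of the fixed retaining lip, at board (12, 0, 33). Lip 16 wide, x 12 to 18, z 33 to 36.5, on the end wall (x 18 to 23). Cell tilted 22 degrees or more, plain end low (about 27 is easy), slides under the hood onto the spring; keep it pushed to -x while lowering it level, plain face at x -57 or less at the end. Let go, the spring shifts it 4 mm under the lip.
- plus_contact (a point): Face of the brass contact on the inside of the positive end wall, at board (17, 0, 20.6): the button's tip rests here when the cell is fitted.
- cell: The long cell, the one to fit: grey cylinder 21.2 mm across, 70 mm long over all, 70 g. Origin on its axis at mid length; x along the axis toward the positive end, a steel button 8 mm across, 2 mm long, in a white ring (shoulder x +33 mm, tip +35 mm); plain flat negative face at x -35 mm. Starts lying level in one of the tray's cradles, axis 16.4 mm above the table, x the same way as the tray's x.
- cell_nub (a point): Tip of the long cell's positive button.
- tray: Shallow white tray, fixed, 86 x 104 mm, rim 6.5 mm high, floor 4 mm. Origin: centre of its underside. Two cradles along its x at y +28 and -28 mm, each of two rails (tops 8 mm above the table, outer sides 10.5 mm from the cradle's middle); one holds the long cell, the other the short cell, either way about.
- short_cell: The short cell, not wanted: grey cylinder 17 mm across, 34 mm long, lying in the other cradle; origin on its axis at mid length. Stays where it is.
- spring_cap (a joint): Travel of the holder's coil spring, m: 0 with the spring free (its steel cap, 12 mm across, then has its face at board x -49, y 0, z 20.6), growing as the cap is pushed toward -x, at most 0.013. Stiffness 0.8 N/mm; about 0.004 with the cell fitted.
- toggle (a joint): Angle of the toggle switch, rad: near 0 = off, leaning to the board's -y side; 0.8 = on, fully over to its +y side (end stop). Stays where it is left; about 1.5 N at its tip moves it. Pivot line along the board's x through (53, 0, 32) of the board, in the middle of the switch box (x 33 to 73, y -20 to 20, top z 30).
- toggle_tip (a point): Near the tip of the toggle's steel bat, 26 mm from its pivot; the bat is 27 mm long, 5 mm thick at the foot and 8 mm near the tip; tip about 56 mm above the table when off.
- sanding_block: Cork sanding block 35 x 64 x 22 mm lying behind the supply board; stays where it is.
- goods_van: Model goods van 19 x 71 x 36 mm standing to the right of the tray; stays where it is.
- tweezers: Steel tweezers 10 x 124 x 14 mm lying to the left of the supply board; stay where they are.
Things that resemble listed ones, but are neither listed nor needed, are in the scene too. What is shaped like the cell but red is not meant.

How it is judged:
By the outcome, as a careful person would: the job done as asked, in the order asked, and still so for the second after the job is handed in, with the robot touching nothing.
It also fails if it takes over 46 s, if anything falls off the work surface, if the arm or the gripper's body presses on something with over 40 N, if the wrist force passes 120 N, or if a joint passes its speed limit or range.

ROBOT

A 7-joint arm with a two-finger parallel gripper is mounted at the origin on a cart in front of the work surface, level with it; the furniture and walls round the work are solid. World frame = base frame: x ahead of the robot, y to its left, z up, the work surface at z = 0. Lengths are in m, angles in rad, forces in N, time in s.
With the tool pointing down it reaches from about 0.4 to 0.875 m from the base axis. Payload 19.3 kg.
Tool frame: the origin (TCP) lies at the very end of the fingers, on their centre line; the grasp point (between the pads) lies bot.pinch_z behind it (bot.pinch_z is the distance from the TCP to the grasp point, in m); z points along the fingers, y is the line along which they close (so a half turn about z gives the same grasp; the last joint's range is limited). The gripper opens to 85 mm and grips with 20 to 120 N. Pads are 22 mm wide; open, the fingers measure 114 mm over their backs; the gripper's body (76 mm by 85 mm) begins 54 mm behind the grasp point. The pads swing forward as they close: fully open they stand 13 mm farther back than shut.
Start: joints at [-1.218, 0.521, -0.036, 1.599, 0.021, 1.021, -0.113], TCP at [0.256, 0.57, 0.231] pointing down, gripper open.
Joint ranges: [-2.91, 2.91], [-0.3, 2.13], [-1.5, 1.42], [0.17, 2.43], [-1.26, 4.41], [0.16, 1.93], [-2.52, 2.52]. Speed limits (rad/s): [1.89, 1.89, 2.39, 2.39, 3.01, 3.01, 3.01].

INTERFACE

Orientations are given as [roll, pitch, yaw] about the fixed x, y, z axes, in that order (R = Rz(yaw) Ry(pitch) Rx(roll)).
In Python, from workcell import bot, grab_frame, ticket gives the robot as it stands.
- The arm moves only by the tool arm_command, never from a script. Its argument "commands" is a list of rows, each a list of 3 entries, a list of its own where there are three numbers: the shift along the world's x, y, z in mm, then the turn about the world's z in rad, then the gripper command: -1 is fully open, 1 is shut, values between are in proportion. In form: [[[tx, ty, tz], roll, fingers], ...]. A call has 1 to 20 rows; each row shifts and turns the commanded pose from where the row before left it; what a row does not reach is not made up. A row lasts 1/10 s, in which the tool goes at most 50 mm and 8.59 degrees, less where a joint would pass 70% of its speed; a pose out of reach is approached as far as the arm can. A call with a gripper value outside its range is refused whole. The fingers move at their own pace and stop on an object; "newtons" is the grip in N (left out, the last holds). Time passes only in rows, so rows that do not move let the fingers close. It gives the time, the measured TCP pose, the force, the opening and the grip force at its end, in the units of the state.
- bot.observe(): the state, without advancing time (a new reading comes with each control period).
- grab_frame(name): name is "scene" or "top" or "wrist"; returns a dict with "image" (480x640x3 uint8, red, green, blue), "vertical_fov" (degrees; the focal length in pixels is half the picture's height over the tangent of half this angle, whatever the lens; pixels are square), "cx", "cy" (the principal point, pixels), "R" (3x3) and "t" (3): a world point X has camera coordinates R X + t. Camera axes: x right, y down, z forward; pixel columns grow to the right and rows downward; lengths in m; the calibration is good to about 2 mm. The wrist camera is an equidistant fisheye: a pixel r from the principal point sees the ray r / f radians off the axis. A picture is of the moment at which its call begins. There is no depth.
- ticket.job_done(): hands the job in; it is judged then, once.
The state is a dict: "clock": time; "qpos": joint angles; "qd": joint speeds; "joint_efforts": joint torques, N m; "position": TCP position; "tool_rot": TCP orientation; "force": force on the tool from outside, world axes, zero at the start; "moment": the same for the moment, N m; "grip_width": finger opening in m; "finger_force": force on a finger pad.
Only numpy, scipy, OpenCV 4.12 (cv2) and the standard library are available. Lean on these libraries where they do the work, as an engineer would, in place of code of your own. Each camera call takes 0.05 s, during which the arm holds its last target. There are 200 camera calls.

## Working session

There is one attempt and no reset: what is moved stays moved. The work goes in short steps, Python scripts to look and compute and a tool call to move; the robot and the scene stay as the last step left them, time stands still between calls to the robot, and variables do not carry over. Pictures are saved under pics/ and viewed, at most 10 in all, crops included, and the job is handed in when it is done.

Besides the shell and the picture viewer there is one more tool, called after ">>>" as a command line: name --argument value ..., lists and objects as JSON in quotes. arm_command: Moves the arm, as the interface text tells. Its arguments: {"type":"object","properties":{"commands":{"type":"array"},"newtons":{"type":"number"}},"required":["commands"]}

```bash
mkdir -p pics; ls
cat > h.py <<'E'
import numpy as np, cv2
from workcell import bot, grab_frame, ticket
def snap(n,f):
    d=grab_frame(n); cv2.imwrite(f'pics/{f}.png',d['image'][:,:,::-1]); 
    np.savez(f'pics/{f}.npz',**d); return d
def load(f): return dict(np.load(f'pics/{f}.npz'))
def ray(d,u,v,fish=False):
    f=240/np.tan(np.radians(float(d['vertical_fov']))/2)
    a,b=(u-float(d['cx'])),(v-float(d['cy']))
    if fish:
        r=np.hypot(a,b);th=r/f
        c=np.array([a/r*np.sin(th),b/r*np.sin(th),np.cos(th)])
    else: c=np.array([a/f,b/f,1])
    R=d['R'];return -R.T@d['t'],R.T@c
def onz(d,u,v,z,fish=False):
    o,r=ray(d,u,v,fish);return o+r*(z-o[2])/r[2]
def proj(d,X):
    c=d['R']@np.asarray(X)+d['t'];f=240/np.tan(np.radians(float(d['vertical_fov']))/2)
    return c[:2]/c[2]*f+[float(d['cx']),float(d['cy'])]
E
python3 - <<'E'
from h import *
print(bot.observe(), bot.pinch_z)
for n in('scene','top'): 
    d=snap(n,n+'0'); print(n,d['vertical_fov'],-d['R'].T@d['t'],d['R'][2])
E
```

```text
pics
{'clock': 0.0, 'qpos': array([-1.21821103,  0.52199663, -0.03630919,  1.59999668,  0.02120117,
        1.02107659, -0.11279331]), 'qd': array([-0.00031756, -0.00124723,  0.00244717,  0.0009234 , -0.00023977,
       -0.00061856, -0.00010402]), 'joint_efforts': array([ 1.59777846e-03, -9.27094173e+01,  1.98003821e+00, -3.69936776e+01,
        1.77595048e-02,  7.87111087e-03, -9.80765071e-05]), 'position': array([0.25634815, 0.56965296, 0.23074082]), 'tool_rot': array([-3.14050385e+00,  8.70486736e-05,  2.71878875e+00]), 'force': array([-0.89131094,  0.30262447,  0.01897112]), 'moment': array([ 0.0238427 , -0.01689569, -0.0220086 ]), 'finger_force': 0.0, 'grip_width': 0.08556970546559278} 0.0187
scene 50.43952922923558 [0.09617902 0.52211994 0.61519408] [ 0.51833659 -0.60317854 -0.60622011]
top 42.60155047046896 [ 0.39782896 -0.00788489  1.19609964] [ 0.12604279  0.03086614 -0.9915445 ]
```

View pics/top0.png

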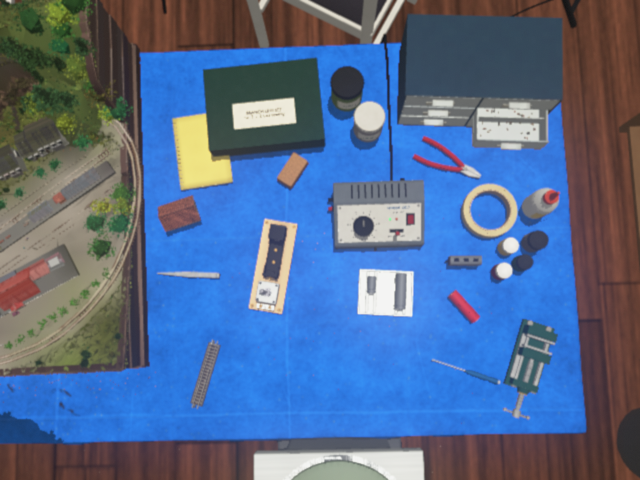

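View pics/scene0.png

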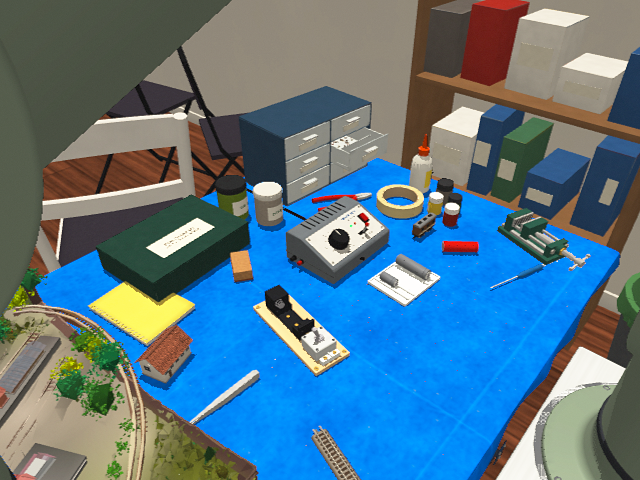

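The top view shows the supply board at (273,265), its hood at the upper (far) end and the switch near. The white tray is at (386,292). Long-cell candidates are the grey cylinder in the tray at (400,292) and the red one at (463,306). The grey one fits, since it is grey, in the tray and longer than the one at (371,286). I'll confirm it in a crop.

Run:
```python
from h import *
a=load('top0')['image'];b=load('scene0')['image']
A=cv2.resize(a[262:322,350:422],None,fx=5.5,fy=5.5,interpolation=3)
B=cv2.resize(b[245:310,360:445],None,fx=4.6,fy=4.6,interpolation=3)
C=cv2.resize(a[215:317,242:302],None,fx=4,fy=4,interpolation=3)[:270]
D=cv2.resize(a[215:317,242:302],None,fx=2.6,fy=2.6,interpolation=3)
E_=cv2.resize(b[280:375,245:355],None,fx=2.6,fy=2.6,interpolation=3)
o=np.zeros((600,800,3),np.uint8)
for im,(x,y) in((A,(0,0)),(B,(400,0)),(D,(0,332)),(E_,(400,332))):o[y:y+im.shape[0],x:x+im.shape[1]]=im[:600-y,:800-x]
cv2.imwrite('pics/c1.png',o[:,:,::-1])
# tray and board masks in top
h=cv2.cvtColor(a,cv2.COLOR_RGB2HSV)
d=load('top0')
def rect(m,z,nm):
    cs,_=cv2.findContours(m,0,2);c=max(cs,key=cv2.contourArea);r=cv2.minAreaRect(c)
    bx=cv2.boxPoints(r);P=np.array([onz(d,*p,z) for p in bx]);print(nm,r,'\n',P.round(4),P.mean(0).round(4),[np.linalg.norm(P[i]-P[i-1]).round(4) for i in range(4)])
roi=np.zeros(a.shape[:2],np.uint8);roi[262:322,350:422]=255
nb=((cv2.inRange(h,(100,120,0),(125,255,255))==0)*255).astype(np.uint8)
rect(nb&roi,.0065,'tray')
roi[:]=0;roi[215:320,240:305]=255
rect(nb&roi,.008,'board')
roi[:]=0;roi[268:318,391:411]=255
rect(cv2.inRange(h,(0,0,0),(180,255,165))&roi&nb,.0164,'cell')
```

```text
tray ((385.27630615234375, 292.421630859375), (55.624385833740234, 46.31581497192383), 2.602562189102173) 
 [[ 0.4077 -0.0441  0.0065]
 [ 0.4964 -0.0511  0.0065]
 [ 0.4885 -0.1578  0.0065]
 [ 0.4002 -0.1498  0.0065]] [ 0.4482 -0.1007  0.0065] [np.float64(0.106), np.float64(0.089), np.float64(0.107), np.float64(0.0887)]
board ((272.5679016113281, 265.8595886230469), (35.33911895751953, 92.73841094970703), 9.865806579589844) 
 [[0.4241 0.1658 0.008 ]
 [0.6016 0.1325 0.008 ]
 [0.5875 0.0643 0.008 ]
 [0.4108 0.0987 0.008 ]] [0.506  0.1153 0.008 ] [np.float64(0.0684), np.float64(0.1806), np.float64(0.0696), np.float64(0.18)]
cell ((399.8856201171875, 291.58837890625), (10.770393371582031, 37.01165771484375), 2.12109637260437) 
 [[ 0.4141 -0.1149  0.0164]
 [ 0.4843 -0.1203  0.0164]
 [ 0.483  -0.1408  0.0164]
 [ 0.4128 -0.1352  0.0164]] [ 0.4485 -0.1278  0.0164] [np.float64(0.0203), np.float64(0.0704), np.float64(0.0205), np.float64(0.0704)]
```

View pics/c1.png

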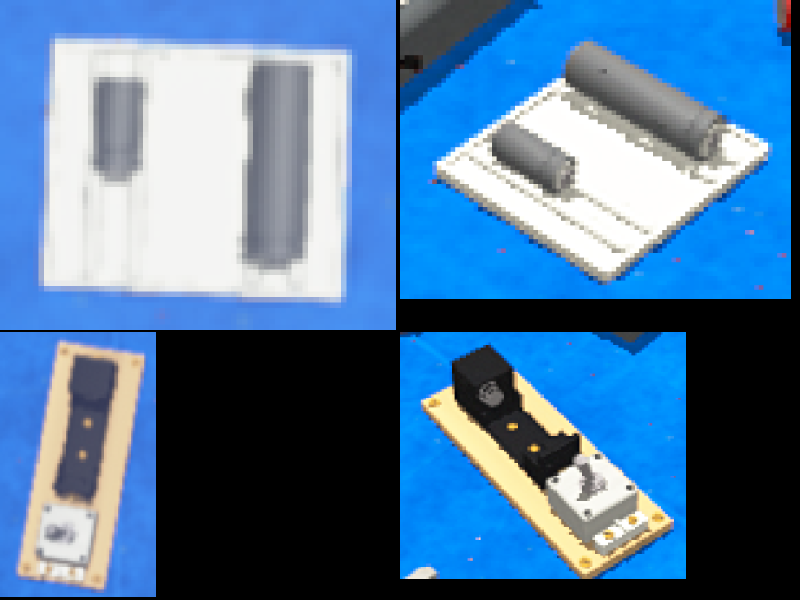

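The crop confirms it: the grey long cell is in the tray's right cradle, with its button toward the robot (crop (275,280)). The board's + end points the same way. Next I'll fly over the board and measure it with the wrist camera.

>>> arm_command --commands '[[[20,-38,0],0.0195,0],[[21,-38,0],0.0195,0],[[21,-38,0],0.0195,0],[[21,-38,0],0.0195,0],[[21,-38,0],0.0195,0],[[21,-38,0],0.0195,0],[[21,-38,0],0.0195,0],[[21,-38,0],0.0195,0],[[21,-38,0],0.0195,0],[[21,-38,0],0.0195,0],[[21,-38,0],0.0195,0],[[21,-38,0],0.0195,0],[[0,0,0],0,0],[[0,0,0],0,0]]' --newtons 40

```text
clock: 1.5
position: [0.5075, 0.1131, 0.231]
tool_rot: [-3.141, -0.001, 2.951]
force: [-0.3, 2.2, 0.8]
grip_width: 0.0428
finger_force: 0.0
```

Run:
```python
from h import *
d=snap('wrist','w1');s=bot.observe();print(s['position'],s['tool_rot'],s['grip_width'],d['vertical_fov'],d['cx'],d['cy'],-d['R'].T@d['t'],d['R'][2])
```

```text
[0.50716391 0.11424503 0.23103568] [-3.14158334e+00 -6.61924980e-04  2.95256596e+00] 0.04281382787939317 65.70646984690485 325.5452090980617 236.45065791011962 [0.44005249 0.12636475 0.37486708] [ 0.26746198 -0.05228908 -0.96214861]
```

View pics/w1.png

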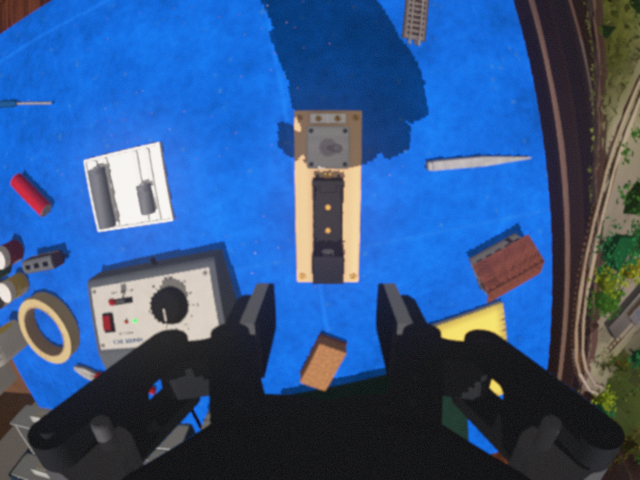

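The wrist view shows the board with corners near (293,111), (362,110), (360,283) and (296,283), and the cell in the tray at (103,195).

Run:
```python
from h import *
d=load('w1');a=d['image'];h=cv2.cvtColor(a,cv2.COLOR_RGB2HSV)
nb=((cv2.inRange(h,(100,120,0),(125,255,255))==0)*255).astype(np.uint8)
L=[];Rr=[]
for v in range(115,280,5):
    x=np.flatnonzero(nb[v,280:375])
    # longest run
    runs=np.split(x,np.flatnonzero(np.diff(x)>1)+1);r=max(runs,key=len)+280
    L.append(onz(d,r[0]-.5,v,.008,True)[:2]);Rr.append(onz(d,r[-1]+.5,v,.008,True)[:2])
for E in(L,Rr):
    E=np.float32(E);f=cv2.fitLine(E,cv2.DIST_HUBER,0,.01,.01).ravel();print(f, 'ang',np.degrees(np.arctan(f[1]/f[0])),'y at x=.506',f[3]+(.506-f[2])*f[1]/f[0])
for u in(310,345):
    c=np.flatnonzero(nb[90:300,u]);print(u,c.min()+90,c.max()+90)
for p in((293,110.5),(362,109.5),(360.5,283),(295.5,283)):print(onz(d,*p,.008,True).round(4))
roi=np.zeros(nb.shape,np.uint8);roi[150:225,86:122]=255
m=cv2.inRange(h,(0,0,0),(180,255,150))&nb&roi
cs,_=cv2.findContours(m,0,2);c=max(cs,key=cv2.contourArea);r=cv2.minAreaRect(c);P=np.array([onz(d,*p,.0164,True) for p in cv2.boxPoints(r)]);print('cell',r,P.round(4),P.mean(0))
roi[:]=0;roi[135:235,78:178]=255
cs,_=cv2.findContours(cv2.inRange(h,(0,0,165),(180,40,255))&roi,0,2);c=max(cs,key=cv2.contourArea);r=cv2.minAreaRect(c);P=np.array([onz(d,*p,.0065,True) for p in cv2.boxPoints(r)]);print('tray',P.round(4),P.mean(0))
# toggle tip height check, scene: board center triangulated
```

```text
[ 0.9815339  -0.19128832  0.49505416  0.08312029] ang -11.027979 y at x=.506 0.08098709
[ 0.98236984 -0.18694781  0.5108402   0.14868791] ang -10.774715 y at x=.506 0.14960901
310 110 282
345 110 282
[0.411  0.0996 0.008 ]
[0.4227 0.1657 0.008 ]
[0.6001 0.1334 0.008 ]
[0.5868 0.0649 0.008 ]
cell ((103.16410827636719, 194.58006286621094), (62.3900260925293, 21.687326431274414), 78.43986511230469) [[ 0.4089 -0.1397  0.0164]
 [ 0.4122 -0.109   0.0164]
 [ 0.4812 -0.1135  0.0164]
 [ 0.4799 -0.1449  0.0164]] [ 0.44553945 -0.12676952  0.0164    ]
tray [[ 0.3941 -0.1493  0.0065]
 [ 0.4077 -0.0454  0.0065]
 [ 0.4928 -0.0518  0.0065]
 [ 0.4871 -0.1592  0.0065]] [ 0.4454198  -0.10143459  0.0065    ]
```

>>> arm_command --commands '[[[-10,-40,-5],0.018,0],[[-10,-40,-15],0.018,0],[[-10,-41,-20],0.019,0],[[-10,-40,-20],0.018,0],[[-10,-41,-25],0.019,0],[[-10,-40,-25],0.018,0],[[0,0,0],0,0],[[0,0,0],0,0]]'

```text
clock: 2.35
position: [0.4472, -0.1275, 0.1209]
tool_rot: [3.141, -0.001, 3.062]
force: [1.1, 0.6, 0.4]
grip_width: 0.0426
finger_force: 0.0
```

Run:
```python
from h import *
d=snap('wrist','w2');s=bot.observe();print(s['position'],s['tool_rot'],s['grip_width'])
for X in((.448,-.1277,.0164),(.4137,-.125,.0164),(.483,-.1305,.0164)):
    c=d['R']@np.array(X)+d['t'];th=np.arctan2(np.hypot(*c[:2]),c[2]);f=240/np.tan(np.radians(d['vertical_fov'])/2);print(c[:2]/np.hypot(*c[:2])*th*f+[d['cx'],d['cy']])
```

```text
[ 0.44781992 -0.12677906  0.12139727] [ 3.14105697e+00 -5.70456855e-05  3.06384352e+00] 0.04260684728773256
[325.30774962 235.48405885]
[325.22093589 186.26215061]
[325.33087751 282.22519213]
```

View pics/w2.png

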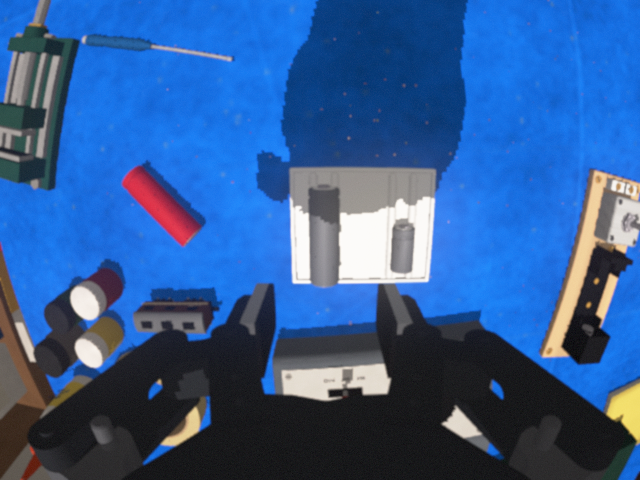

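The wrist view shows the cell spanning (325,185) to (325,286), as predicted, so its centre is about (0.448, -0.1275). Now descending to grip it.

>>> arm_command --commands '[[[-1,-1,-25],0,0],[[-1,0,-30],0,0],[[0,0,-25],0,0],[[0,0,-18],0,0],[[0,0,-10],0,0],[[0,0,-4],0,0],[[0,0,0],0,0],[[0,0,0],0,1],[[0,0,0],0,1],[[0,0,0],0,1],[[0,0,0],0,1],[[0,0,0],0,1],[[0,0,0],0,1]]' --newtons 40

```text
clock: 3.7
position: [0.446, -0.1288, 0.0102]
tool_rot: [3.141, 0.001, 3.063]
force: [-1.1, 3.3, 8.2]
grip_width: 0.0197
finger_force: 38.8
```

>>> arm_command --commands '[[[0,0,15],0,1],[[0,0,30],0,1],[[5,20,35],-0.01,1],[[11,40,10],-0.02,1],[[12,40,0],-0.02,1],[[12,45,0],-0.02,1],[[11,45,0],-0.02,1],[[10,35,0],-0.02,1],[[5,18,0],0,1],[[0,0,0],0,1],[[0,0,0],0,1]]'

```text
clock: 4.8
position: [0.5113, 0.1138, 0.0997]
tool_rot: [-3.141, 0.0, 2.953]
force: [0.4, -0.7, -1.2]
grip_width: 0.0194
finger_force: 39.8
```

Run:
```python
from h import *
d=snap('wrist','w3');e=snap('scene','s3');s=bot.observe();print(s['position'],s['tool_rot'],s['grip_width'],s['force'])
o=np.zeros((480,800,3),np.uint8);o[:,:400]=d['image'][0:480,120:520];o[:,400:]=cv2.resize(e['image'][180:420,220:420],(400,480));cv2.imwrite('pics/c3.png',o[:,:,::-1])
```

```text
[0.51132707 0.11280786 0.09961672] [-3.14130295e+00  1.86933341e-04  2.95149830e+00] 0.01925718289293235 [ 0.00954614 -0.76349021 -0.92590547]
```

View pics/c3.png

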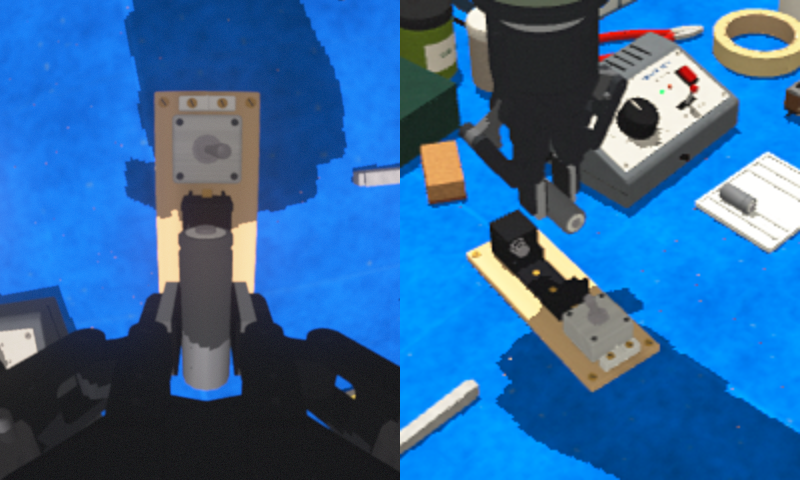

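The cell is gripped level and aligned over the board. I'll measure the offset in the board frame from this picture.

Run:
```python
from h import *
d=load('w3');a=d['image'];h=cv2.cvtColor(a,cv2.COLOR_RGB2HSV)
nb=((cv2.inRange(h,(100,120,0),(125,255,255))==0)*255).astype(np.uint8)
P=[];Q=[]
for v in range(96,290,4):
    if 185<v<210: continue
    x=np.flatnonzero(nb[v,255:400]);r=max(np.split(x,np.flatnonzero(np.diff(x)>1)+1),key=len)+255
    P.append(onz(d,r[0]-.5,v,.008,True)[:2]);Q.append(onz(d,r[-1]+.5,v,.008,True)[:2])
ls=[]
for E in(P,Q):
    f=cv2.fitLine(np.float32(E),cv2.DIST_HUBER,0,.01,.01).ravel();ls.append(f);print('ang',np.degrees(np.arctan(f[1]/f[0])),'y@.511',f[3]+(.511-f[2])*f[1]/f[0])
print('near edge',onz(d,276,92,.008,True),onz(d,380,92,.008,True), [np.flatnonzero(nb[60:200,u]).min()+60 for u in(290,325,365)])
# cell silhouette sides
g=cv2.cvtColor(a,cv2.COLOR_RGB2GRAY)
for v in(245,265):print(v,g[v,290:365:2].tolist())
print(np.mean([bot.observe()['position'] for _ in range(5)],0))
```

```text
ang -11.055023 y@.511 0.08034372
ang -10.897084 y@.511 0.14846103
near edge [0.41137333 0.10143445 0.008     ] [0.42349641 0.16535698 0.008     ] [np.int64(91), np.int64(91), np.int64(91)]
245 [225, 225, 225, 223, 194, 92, 75, 75, 75, 78, 78, 79, 80, 80, 81, 80, 80, 79, 81, 78, 81, 79, 80, 79, 78, 79, 76, 73, 74, 72, 77, 160, 220, 223, 223, 224, 225, 227]
265 [225, 225, 224, 223, 181, 80, 73, 75, 76, 78, 74, 77, 79, 75, 78, 79, 81, 79, 77, 79, 77, 76, 78, 78, 78, 76, 76, 74, 75, 73, 74, 147, 223, 224, 223, 224, 227, 226]
[0.51132707 0.11280786 0.09961672]
```

>>> arm_command --commands '[[[1,1.3,-20],0,1],[[0,0,-20],0,1],[[0,0,-12],0,1],[[0,0,-3],0,1],[[0,0,0],0,1],[[0,0,0],0,1]]'

```text
clock: 5.5
position: [0.5128, 0.1151, 0.045]
tool_rot: [3.141, 0.001, 2.952]
force: [-0.1, 0.5, -0.0]
grip_width: 0.0196
finger_force: 39.8
```

>>> arm_command --commands '[[[0,0,-1.5],0,1],[[0,0,-1.5],0,1],[[0,0,-1.5],0,1],[[0,0,-1.5],0,1],[[0,0,0],0,1]]'

```text
clock: 6.0
position: [0.5136, 0.1152, 0.0389]
tool_rot: [3.141, 0.002, 2.952]
force: [2.3, -2.3, 10.3]
grip_width: 0.0198
finger_force: 41.2
```

>>> arm_command --commands '[[[0,0,-1.5],0,1],[[0,0,-1.5],0,1],[[0,0,-1.5],0,1],[[0,0,-1.5],0,1],[[0,0,-1],0,1],[[0,0,0],0,1]]'

```text
clock: 6.6
position: [0.5152, 0.1151, 0.0326]
tool_rot: [3.14, 0.005, 2.952]
force: [7.1, -3.1, 17.3]
grip_width: 0.0195
finger_force: 44.3
```

Run:
```python
from h import *
d=snap('wrist','w4');e=snap('scene','s4');s=bot.observe();print(s['position'],s['tool_rot'],s['grip_width'],s['force'])
o=np.zeros((600,800,3),np.uint8);o[:480,:300]=d['image'][0:480,175:475];o[:,300:]=cv2.resize(e['image'][250:370,240:340],(500,600),interpolation=3);cv2.imwrite('pics/c4.png',o[:,:,::-1])
```

```text
[0.51517599 0.11514653 0.03267296] [3.13983472 0.00516585 2.95200111] 0.019516286473511172 [ 8.1414314  -3.22658688 16.94753936]
```

View pics/c4.png

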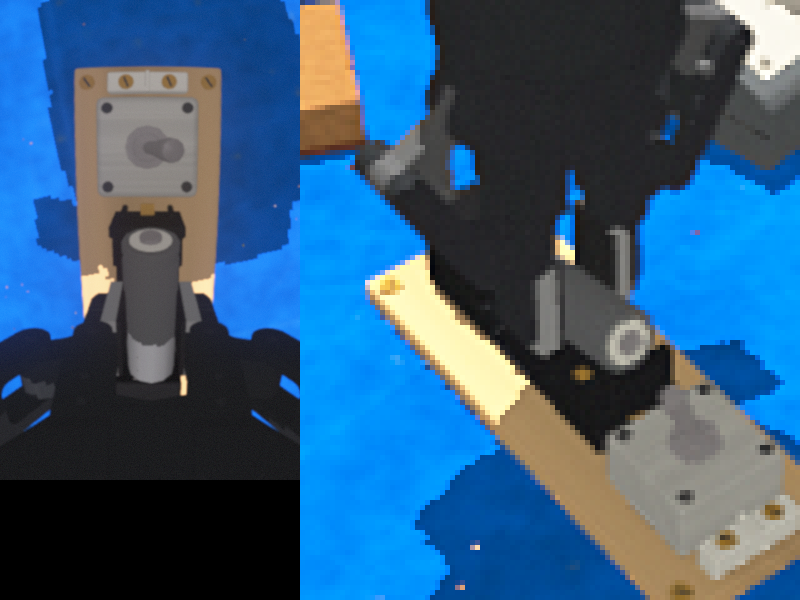

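The wrist crop shows the button face at about frame pixel (326,239), tilted up and bearing on the lip. I'll compute the tilt from it.

```bash
cat > tilt.py <<'E'
from h import *
C=np.array([.5053,.1157,0]);bx=np.array([-.9818,.1899,0])
def tilt(d,u,v,h=.0062,off=.031):  # shoulder face centre
    s=bot.observe();p=s['position'];piv=np.array([(p-C)@bx,p[2]+h])
    o,r=ray(d,u,v,True);o2=np.array([(o-C)@bx,o[2]]);r2=np.array([r@bx,r[2]])
    q=np.roots([r2@r2,2*r2@(o2-piv),(o2-piv)@(o2-piv)-off**2])
    print('tcp board',(piv*1000).round(1),'y',((p-C)@np.array([-bx[1],bx[0],0])*1000).round(1),'zTCP',p[2]*1000)
    for k in np.real(q):
        X=o2+k*r2-piv;print('face',((X+piv)*1000).round(1),'tilt',np.degrees(np.arctan2(X[1],X[0])).round(1),'disc',np.imag(q[0])!=0)
E
python3 - <<'E'
from tilt import *
d=load('w4');tilt(d,326,239);tilt(d,326,236);tilt(d,326,242)
E
```

```text
tcp board [-9.8 38.9] y -1.3 zTCP 32.672962814005324
face [12.7 17.6] tilt -43.4 disc False
face [20.7 44.4] tilt 10.3 disc False
tcp board [-9.8 38.9] y -1.3 zTCP 32.672962814005324
face [14.8 20. ] tilt -37.4 disc False
face [21.1 41.7] tilt 5.3 disc False
tcp board [-9.8 38.9] y -1.3 zTCP 32.672962814005324
face [10.7 15.7] tilt -48.5 disc False
face [20.2 46.6] tilt 14.5 disc False
```

The tilt is about 12°, with the cell sliding a little in the pads as it pivots. I'll soften the grip, centre y and keep lowering until the plain end meets the floor.

>>> arm_command --commands '[[[0,-1.2,0],0,1],[[0,0,-1.5],0,1],[[0,0,-1.5],0,1],[[0,0,-1.5],0,1],[[0,0,0],0,1]]' --newtons 25

```text
clock: 7.2
position: [0.5156, 0.1146, 0.0282]
tool_rot: [3.139, 0.006, 2.952]
force: [9.5, 0.7, 13.5]
grip_width: 0.0197
finger_force: 46.3
```

>>> arm_command --commands '[[[0,0,-1.2],0,1],[[0,0,-1.2],0,1],[[0,0,-1],0,1],[[0,0,0],0,1]]'

```text
clock: 7.6
position: [0.5156, 0.1146, 0.0248]
tool_rot: [3.139, 0.006, 2.952]
force: [10.4, -0.3, 13.8]
grip_width: 0.0194
finger_force: 48.4
```

Run:
```python
from tilt import *
d=snap('wrist','w5');s=bot.observe();print(s['position'],s['grip_width'],s['force']);e=load('w4')
a=np.hstack([e['image'][200:420,250:400],d['image'][200:420,250:400]]);cv2.imwrite('pics/c5.png',cv2.resize(a,None,fx=2.6,fy=2.6,interpolation=3)[:,:,::-1])
tilt(d,326,245)
```

```text
[0.51560214 0.1145363  0.0247775 ] 0.019664143398591453 [10.10418156  0.21333947 13.8624006 ]
tcp board [-10.3  31. ] y -0.8 zTCP 24.777499851077938
face [8.2 6.2] tilt -53.2 disc False
face [19.1 40.7] tilt 18.2 disc False
```

View pics/c5.png

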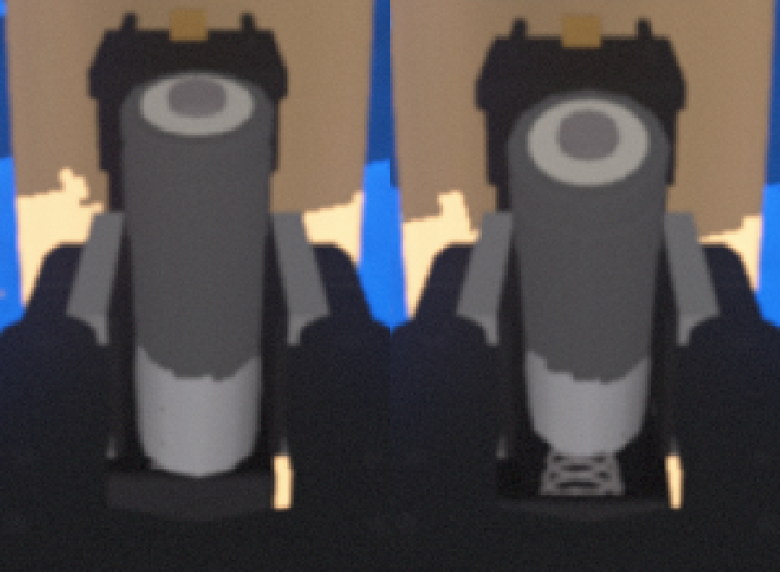

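Run:
```python
from tilt import *
d=load('w5')
for h in(.0062,.009,.012): tilt(d,325.8,252.5,h)
# button centre (disc) and plain-end bottom-visible top corner at px
for t in (22,25,28,31,34):
    # face centre ray ; assume underside touches lip (12,36.5): solve centre along ray
    o,r=ray(d,325.8,252.5,True);T=np.radians(t);n=np.array([-np.sin(T),np.cos(T)])
    o2=np.array([(o-C)@bx,o[2]])*1000;r2=np.array([r@bx,r[2]])
    k=(10.6-n@(o2-[12,36.5]))/(n@r2);F=o2+k*r2;ax=np.array([np.cos(T),np.sin(T)])
    Pb=F-68*ax-10.6*n;top=F-68*ax+10.6*n
    print(t,'face',F.round(1),'P',Pb.round(1),'top',top.round(1),'top px',end=' ')
    X=C+bx*top[0]/1000+[0,0,top[1]/1000];c=d['R']@X+d['t'];th=np.arctan2(np.hypot(*c[:2]),c[2]);f=240/np.tan(np.radians(d['vertical_fov'])/2);print((c[:2]/np.hypot(*c[:2])*th*f+[d['cx'],d['cy']]).round(1))
```

```text
tcp board [-10.3  31. ] y -0.8 zTCP 24.777499851077938
face [3.7 3.3] tilt -63.2 disc False
face [17.6 44.5] tilt 25.8 disc False
tcp board [-10.3  33.8] y -0.8 zTCP 24.777499851077938
face [4.8 6.7] tilt -60.7 disc False
face [18.1 46.1] tilt 23.4 disc False
tcp board [-10.3  36.8] y -0.8 zTCP 24.777499851077938
face [ 6.1 10.5] tilt -58.0 disc False
face [18.7 47.7] tilt 20.7 disc False
22 face [19.8 51.1] P [-39.3  15.8] top [-47.2  35.4] top px [323.5 382.9]
25 face [20.1 52. ] P [-37.1  13.6] top [-46.   32.8] top px [323.5 377.3]
28 face [20.4 53. ] P [-34.6  11.7] top [-44.6  30.4] top px [323.5 371.7]
31 face [20.8 54.2] P [-32.   10.1] top [-42.9  28.2] top px [323.5 366. ]
34 face [21.3 55.6] P [-29.1   8.7] top [-41.   26.3] top px [323.5 360.3]
```

The tilt is about 26°, with the plain end near x -36, z 13 and facing the spring. I'll set it on the floor so it leans on the lip, release, and regrip higher on the pads to leave tip clearance for lowering.

>>> arm_command --commands '[[[0,-0.7,-1],0,1],[[0,0,-1],0,1],[[0,0,-0.5],0,1],[[0,0,0],0,0.5],[[0,0,0],0,0.2],[[0,0,0],0,0],[[0,0,0],0,0],[[0,0,0],0,0]]'

```text
clock: 8.45
position: [0.5123, 0.1133, 0.0207]
tool_rot: [-3.141, -0.0, 2.953]
force: [-1.2, 0.4, -0.2]
grip_width: 0.0429
finger_force: 0.0
```

Run:
```python
from tilt import *
d=snap('wrist','w6');e=snap('scene','s6');s=bot.observe();print(s['position'],s['grip_width'],s['force']);p=s['position']
print('board',(p-C)@bx,(p-C)@np.array([-bx[1],bx[0],0]))
o=np.zeros((572,800,3),np.uint8);o[:,:390]=cv2.resize(d['image'][200:420,250:400],(390,572),interpolation=3);o[:480,400:]=cv2.resize(e['image'][250:370,240:340],(400,480),interpolation=3);cv2.imwrite('pics/c6.png',o[:,:,::-1])
```

```text
[0.51238602 0.11329718 0.0207946 ] 0.04259800385288583 [-0.36281399  0.85201196  0.22437772]
board -0.0074133476413009766 0.0010134490206067854
```

View pics/c6.png

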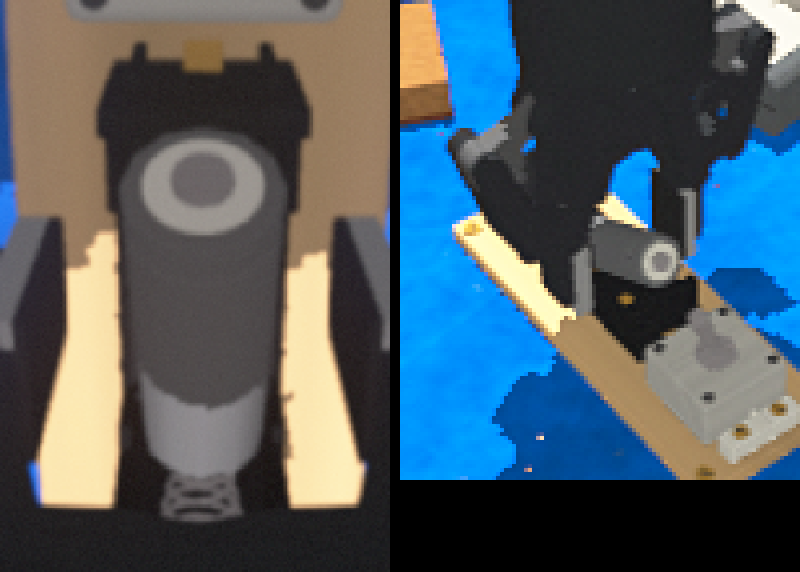

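The cell leans stably on the lip, plain end on the floor and meeting the spring. The face centre is at about frame (328.5,270) and the plain-end top at (328,383).

Run:
```python
from tilt import *
d=load('w6');f=240/np.tan(np.radians(d['vertical_fov'])/2)
def px(q):
    X=C+bx*q[0]/1000+[0,0,q[1]/1000];c=d['R']@X+d['t'];th=np.arctan2(np.hypot(*c[:2]),c[2]);return (c[:2]/np.hypot(*c[:2])*th*f+[d['cx'],d['cy']]).round(1)
for Px in range(-46,-32,2):
  T=np.arctan2(26.5,12-Px);ax=np.array([np.cos(T),np.sin(T)]);n=np.array([-ax[1],ax[0]]);P=np.array([Px,10.])
  print(Px,np.degrees(T).round(1),'face px',px(P+68*ax+10.6*n),'top px',px(P+21.2*n),'centre',(P+35*ax+10.6*n).round(1))
print('lip corner/hood px',px([15,36.5]),px([-48,41]),px([-48,38]))
```

```text
-46 24.6 face px [328.4 284.3] top px [327.5 397.6] centre [-18.6  34.2]
-44 25.3 face px [328.5 281.1] top px [327.5 394.7] centre [-16.9  34.6]
-42 26.1 face px [328.5 278.1] top px [327.5 391.7] centre [-15.2  34.9]
-40 27.0 face px [328.6 275.1] top px [327.5 388.7] centre [-13.6  35.3]
-38 27.9 face px [328.6 272.3] top px [327.5 385.7] centre [-12.   35.8]
-36 28.9 face px [328.6 269.7] top px [327.5 382.7] centre [-10.5  36.2]
-34 29.9 face px [328.7 267.2] top px [327.6 379.6] centre [-9.  36.7]
lip corner/hood px [328.3 263.1] [327.6 403.2] [327.6 398.8]
```

>>> arm_command --commands '[[[0.2,1,6],0,0],[[0,0,5],0,0],[[0,0,0],0,0],[[0,0,0],0,1],[[0,0,0],0,1],[[0,0,0],0,1],[[0,0,0],0,1],[[0,0,0],0,1]]' --newtons 30

```text
clock: 9.35
position: [0.5127, 0.1143, 0.0319]
tool_rot: [-3.142, 0.0, 2.953]
force: [1.2, -1.3, 1.7]
grip_width: 0.0201
finger_force: 30.7
```

>>> arm_command --commands '[[[0,0,0.5],0,1],[[2,-0.4,0],0,1],[[2,-0.4,0],0,1],[[2,-0.4,0],0,1],[[2,-0.4,0],0,1],[[2,-0.4,0],0,1],[[2,-0.4,0],0,1],[[2,-0.4,0],0,1],[[0,0,0],0,1]]'

```text
clock: 10.25
position: [0.5259, 0.1116, 0.0321]
tool_rot: [-3.141, -0.002, 2.953]
force: [-7.3, 2.1, 1.4]
grip_width: 0.0194
finger_force: 30.7
```

```bash
cat > fit.py <<'E'
from tilt import *
from scipy.optimize import least_squares
def fit(name):
    d=snap('wrist',name);f=240/np.tan(np.radians(d['vertical_fov'])/2);a=d['image'];s=bot.observe();p=s['position']
    print('tcp board x %.1f y %.1f z %.1f'%((p-C)@bx*1e3,(p-C)@np.array([-bx[1],bx[0],0])*1e3,p[2]*1e3),s['force'].round(1),s['grip_width'],s['finger_force'])
    g=cv2.cvtColor(a,cv2.COLOR_RGB2GRAY);h=cv2.cvtColor(a,cv2.COLOR_RGB2HSV)
    m=cv2.inRange(h,(0,0,110),(180,45,255));m[:215]=0;m[365:]=0;m[:,:295]=0;m[:,360:]=0
    m=cv2.morphologyEx(m,cv2.MORPH_CLOSE,np.ones((9,9)))
    for c in cv2.findContours(m,0,2)[0]:
        if cv2.contourArea(c)>60 and len(c)>5: print('ring?',np.round(cv2.boundingRect(c)),cv2.contourArea(c),[np.round(x,1) for x in cv2.fitEllipse(c)])
    print('col',[int(x) for x in g[200:410:4,327]])
    return d
E
python3 -c "
from fit import *
fit('w7')"
```

```text
tcp board x -20.9 y 0.1 z 32.1 [-8.   2.2  0.9] 0.019689218056019562 30.689774751663208
ring? [304 329  42  26] 642.0 [array([324.6, 341.4]), array([27.3, 42.6]), np.float64(99.4)]
ring? [304 243  44  33] 1120.0 [array([325.4, 259.1]), array([32.8, 43.8]), np.float64(89.4)]
col [39, 36, 38, 38, 37, 34, 38, 36, 36, 38, 75, 148, 114, 107, 105, 106, 105, 154, 156, 104, 80, 80, 79, 78, 80, 78, 75, 80, 79, 77, 80, 79, 75, 77, 82, 143, 145, 140, 146, 77, 69, 37, 43, 47, 44, 44, 42, 45, 43, 42, 36, 25, 28]
```

The cell is under the hood with about 8 N on the spring, so roughly 10 mm of compression. Now lowering while pushing to -x.

>>> arm_command --commands '[[[0.3,0,-1.2],0,1],[[0.3,0,-1.2],0,1],[[0.3,0,-1.2],0,1],[[0.3,0,-1.2],0,1],[[0,0,0],0,1]]'

```text
clock: 10.8
position: [0.5267, 0.1116, 0.0276]
tool_rot: [-3.141, -0.002, 2.953]
force: [-11.1, 2.1, 12.7]
grip_width: 0.0197
finger_force: 32.1
```

```bash
python3 -c "
from fit import *
fit('w8')"
```

```text
tcp board x -21.8 y -0.1 z 27.6 [-10.8   0.9  12.7] 0.019920918819923736 32.07821846008301
ring? [304 331  42  26] 645.5 [array([324. , 343.3]), array([25.9, 42.1]), np.float64(97.7)]
ring? [304 235  44  30] 1022.0 [array([325.5, 249.5]), array([29.9, 44. ]), np.float64(90.2)]
col [40, 40, 43, 39, 37, 38, 36, 38, 63, 150, 107, 104, 104, 105, 134, 157, 135, 77, 80, 80, 78, 81, 83, 79, 78, 78, 80, 81, 79, 80, 78, 79, 77, 78, 79, 118, 145, 146, 146, 102, 78, 68, 35, 46, 44, 47, 44, 42, 43, 43, 35, 27, 33]
```

>>> arm_command --commands '[[[0.3,0,-1.2],0,1],[[0.2,0,-1.2],0,1],[[0,0,-1.2],0,1],[[0,0,-1.2],0,1],[[0,0,0],0,1]]'

```text
clock: 11.35
position: [0.5277, 0.1115, 0.023]
tool_rot: [-3.141, -0.001, 2.953]
force: [-9.7, -0.0, 12.7]
grip_width: 0.0199
finger_force: 32.9
```

```bash
python3 -c "
from fit import *
fit('w9')"
```

```text
tcp board x -22.8 y -0.1 z 23.0 [-9.4 -0.4 12.8] 0.01976088624872413 32.85689055919647
ring? [304 333  43  26] 642.5 [array([324.9, 345. ]), array([27.7, 42.5]), np.float64(95.3)]
ring? [304 227  44  26] 878.5 [array([325.6, 238.4]), array([26.4, 44.1]), np.float64(89.8)]
col [41, 37, 42, 38, 38, 35, 39, 113, 105, 104, 107, 138, 154, 106, 79, 80, 80, 80, 81, 80, 79, 80, 81, 80, 81, 79, 79, 81, 80, 81, 79, 80, 79, 79, 78, 80, 140, 149, 149, 147, 78, 77, 71, 31, 46, 47, 46, 44, 42, 43, 40, 31, 30]
```

>>> arm_command --commands '[[[-0.3,0,-1.2],0,1],[[-0.3,0,-1.2],0,1],[[-0.3,0,-1.2],0,1],[[-0.3,0,-1.2],0,1],[[0,0,0],0,1]]'

```text
clock: 11.9
position: [0.5284, 0.1114, 0.0193]
tool_rot: [3.141, 0.002, 2.952]
force: [-4.7, -1.5, 23.9]
grip_width: 0.0201
finger_force: 35.3
```

```bash
python3 -c "
from fit import *
fit('w10')"
```

```text
tcp board x -23.5 y -0.2 z 19.2 [-4.6 -2.7 23.8] 0.019580756912911983 35.28658747673035
ring? [303 335  44  27] 648.0 [array([324.4, 348.1]), array([27. , 44.5]), np.float64(98.0)]
ring? [304 228  45  19] 681.0 [array([325.5, 233.9]), array([24.8, 44.7]), np.float64(90.2)]
col [42, 37, 42, 39, 39, 35, 50, 105, 103, 112, 148, 155, 82, 82, 80, 82, 81, 84, 78, 82, 80, 81, 81, 82, 80, 80, 78, 81, 79, 79, 80, 77, 80, 78, 81, 80, 96, 151, 152, 149, 131, 80, 78, 74, 30, 42, 45, 43, 44, 41, 41, 29, 35]
```

```bash
cat > pose.py <<'E'
from tilt import *
from scipy.optimize import least_squares
def pose(name,Pz=10.):
    d=load(name);f=240/np.tan(np.radians(d['vertical_fov'])/2);g=cv2.cvtColor(d['image'],cv2.COLOR_RGB2GRAY).astype(float)
    by=np.array([bx[1],-bx[0],0])*-1
    def px(x,z,y=0):
        X=C+bx*x/1000+by*y/1000+[0,0,z/1000];c=d['R']@X+d['t'];th=np.arctan2(np.hypot(*c[:2]),c[2]);return c[:2]/np.hypot(*c[:2])*th*f+[d['cx'],d['cy']]
    col=g[205:300,325:329].mean(1);b=np.flatnonzero(col>92)
    b=max(np.split(b,np.flatnonzero(np.diff(b)>2)+1),key=len)+205
    top,bot_=b[0]-.5,b[-1]+.5
    row=g[(b[0]+b[-1])//2,290:365];w=np.flatnonzero(row>92)+290;wid=w[-1]-w[0]+1
    def pr(q):
        x,t,r=q;T=np.radians(t);ax=np.array([np.cos(T),np.sin(T)]);n=np.array([-ax[1],ax[0]])
        F=np.array([x,Pz])+68*ax+10.6*n
        # top row = far along +bx = lower part of face
        return px(*(F-r*n))[1],px(*(F+r*n))[1],px(*F,r)[0]-px(*F,-r)[0]
    def res(q):
        a,b2,ww=pr(q);lo,hi=sorted((a,b2));return [lo-top,hi-bot_,abs(ww)-wid]
    s=least_squares(res,[-55,15,8]);x,t,r=s.x;T=np.radians(t)
    print(name,'rows',top,bot_,'w',wid,'P.x %.1f tilt %.1f r %.1f cost %.2f'%(x,t,r,s.cost),'shoulder bottom',(x+68*np.cos(T)).round(1),(Pz+68*np.sin(T)).round(1),'shoulder top',(x+68*np.cos(T)-21.2*np.sin(T)).round(1),(Pz+68*np.sin(T)+21.2*np.cos(T)).round(1))
E
python3 -c "
from pose import *
for n in('w6','w7','w8','w9','w10'):pose(n)"
```

```text
w6 rows 252.5 290.5 w 62 P.x -48.8 tilt 16.6 r 11.2 cost 0.00 shoulder bottom 16.4 29.4 shoulder top 10.3 49.7
w7 rows 241.5 276.5 w 75 P.x -68.1 tilt 8.5 r 15.6 cost 0.00 shoulder bottom -0.8 20.1 shoulder top -4.0 41.1
w8 rows 233.5 265.5 w 75 P.x -64.2 tilt 7.5 r 15.1 cost 0.00 shoulder bottom 3.2 18.8 shoulder top 0.5 39.8
w9 rows 225.5 252.5 w 62 P.x -58.2 tilt 9.6 r 11.7 cost 0.00 shoulder bottom 8.9 21.3 shoulder top 5.3 42.2
w10 rows 225.5 247.5 w 62 P.x -60.0 tilt 4.8 r 11.9 cost 0.00 shoulder bottom 7.8 15.6 shoulder top 6.0 36.8
```

```bash
sed -i 's/s=least_squares(res,\[-55,15,8\]);x,t,r=s.x/s=least_squares(lambda q:res([q[0],q[1],RR])[:2],[-55,15]);x,t=s.x;r=RR/; s/^from tilt/RR=8.5\nfrom tilt/' pose.py
python3 -c "
import pose
for r in(7,7.5,8,8.5):
  pose.RR=r
  print(r)
  for n in('w6','w7','w8','w9','w10'):pose.pose(n)"
```

```text
7
w6 rows 252.5 290.5 w 62 P.x -29.0 tilt 35.4 r 7.0 cost 0.00 shoulder bottom 26.4 49.4 shoulder top 14.1 66.7
w7 rows 241.5 276.5 w 75 P.x -40.8 tilt 37.0 r 7.0 cost 0.00 shoulder bottom 13.5 50.9 shoulder top 0.7 67.9
w8 rows 233.5 265.5 w 75 P.x -43.0 tilt 31.4 r 7.0 cost 0.00 shoulder bottom 15.0 45.4 shoulder top 3.9 63.5
w9 rows 225.5 252.5 w 62 P.x -46.4 tilt 24.0 r 7.0 cost 0.00 shoulder bottom 15.7 37.7 shoulder top 7.1 57.1
w10 rows 225.5 247.5 w 62 P.x -51.4 tilt 16.8 r 7.0 cost 0.00 shoulder bottom 13.7 29.7 shoulder top 7.6 50.0
7.5
w6 rows 252.5 290.5 w 62 P.x -32.9 tilt 32.0 r 7.5 cost 0.00 shoulder bottom 24.8 46.1 shoulder top 13.5 64.0
w7 rows 241.5 276.5 w 75 P.x -44.7 tilt 33.5 r 7.5 cost 0.00 shoulder bottom 12.0 47.6 shoulder top 0.3 65.2
w8 rows 233.5 265.5 w 75 P.x -46.1 tilt 28.5 r 7.5 cost 0.00 shoulder bottom 13.7 42.5 shoulder top 3.6 61.1
w9 rows 225.5 252.5 w 62 P.x -48.5 tilt 21.7 r 7.5 cost 0.00 shoulder bottom 14.7 35.2 shoulder top 6.8 54.9
w10 rows 225.5 247.5 w 62 P.x -52.9 tilt 14.9 r 7.5 cost 0.00 shoulder bottom 12.8 27.5 shoulder top 7.3 48.0

[... 400 characters left out ...]
 bottom 13.7 32.9 shoulder top 6.6 52.9
w10 rows 225.5 247.5 w 62 P.x -54.2 tilt 13.3 r 8.0 cost 0.00 shoulder bottom 12.0 25.6 shoulder top 7.1 46.2
8.5
w6 rows 252.5 290.5 w 62 P.x -38.9 tilt 26.5 r 8.5 cost 0.00 shoulder bottom 21.9 40.4 shoulder top 12.5 59.3
w7 rows 241.5 276.5 w 75 P.x -50.8 tilt 27.9 r 8.5 cost 0.00 shoulder bottom 9.3 41.8 shoulder top -0.6 60.6
w8 rows 233.5 265.5 w 75 P.x -50.8 tilt 23.7 r 8.5 cost 0.00 shoulder bottom 11.5 37.4 shoulder top 2.9 56.8
w9 rows 225.5 252.5 w 62 P.x -51.8 tilt 17.9 r 8.5 cost 0.00 shoulder bottom 12.9 30.9 shoulder top 6.4 51.1
w10 rows 225.5 247.5 w 62 P.x -55.3 tilt 11.8 r 8.5 cost 0.00 shoulder bottom 11.3 23.9 shoulder top 6.9 44.6
```

With r = 8 the fit matches the earlier known pose. The button is riding on the lip edge: plain end at x -54, tilt 13°, cell slipped about 5 mm in the grip. I'll lift slightly, push 3-4 mm further to -x with a firmer grip, then lower.

>>> arm_command --commands '[[[0,0,1.5],0,1],[[0,0,1],0,1],[[1.5,-0.3,0],0,1],[[1.5,-0.3,0],0,1],[[1,-0.2,0],0,1],[[0,0,0],0,1]]' --newtons 60

```text
clock: 12.55
position: [0.5302, 0.111, 0.0205]
tool_rot: [-3.141, -0.002, 2.953]
force: [-8.0, 1.3, 8.9]
grip_width: 0.0188
finger_force: 61.2
```

```bash
sed -i 's/RR=8.5/RR=8.0/' pose.py; python3 -c "
from fit import *
fit('w11')
import pose
pose.pose('w11');pose.pose('w11',12)"
```

```text
tcp board x -25.4 y -0.0 z 20.4 [-7.6  0.9  9.9] 0.01875980053587166 61.18520736694336
ring? [304 336  43  23] 483.0 [array([324.5, 347.3]), array([22.4, 40.8]), np.float64(97.2)]
ring? [303 222  46  26] 862.0 [array([325.4, 234. ]), array([25. , 44.3]), np.float64(90.1)]
col [38, 42, 37, 39, 37, 48, 116, 104, 101, 109, 146, 155, 84, 82, 80, 80, 81, 81, 80, 81, 82, 80, 80, 80, 82, 81, 80, 78, 79, 79, 77, 79, 82, 80, 77, 80, 77, 119, 150, 146, 79, 80, 51, 38, 46, 46, 42, 44, 45, 42, 40, 29, 28]
w11 rows 221.5 247.5 w 62 P.x -51.6 tilt 18.4 r 8.0 cost 0.00 shoulder bottom 12.9 31.5 shoulder top 6.2 51.6
w11 rows 221.5 247.5 w 62 P.x -51.5 tilt 18.0 r 8.0 cost 0.00 shoulder bottom 13.2 33.0 shoulder top 6.7 53.1
```

Run:
```python
from tilt import *
for nm in('w7','w9','w10','w11'):
    d=load(nm);f=240/np.tan(np.radians(d['vertical_fov'])/2);g=cv2.cvtColor(d['image'],cv2.COLOR_RGB2GRAY)
    def px(x,z):
        X=C+bx*x/1000+[0,0,z/1000];c=d['R']@X+d['t'];th=np.arctan2(np.hypot(*c[:2]),c[2]);return (c[:2]/np.hypot(*c[:2])*th*f+[d['cx'],d['cy']])[1].round(1)
    print(nm,'lip inner top',px(12,36.5),'inner low',px(12,33),'wall outer',px(23,36.5),'contact',px(17,20.6),'brass top?')
    # ring width per row
    m=(g>92)
    print([(v,int(m[v,295:358].sum())) for v in range(216,256,2)], 'disc(100-112)',[(v,int(((g[v,310:345]>98)&(g[v,310:345]<118)).sum())) for v in range(216,256,3)])
```

```text
w7 lip inner top 227.2 inner low 225.0 wall outer 199.2 contact 206.6 brass top?
[(216, 0), (218, 0), (220, 0), (222, 0), (224, 0), (226, 0), (228, 0), (230, 0), (232, 0), (234, 0), (236, 0), (238, 0), (240, 0), (242, 8), (244, 22), (246, 30), (248, 36), (250, 40), (252, 42), (254, 44)] disc(100-112) [(216, 0), (219, 0), (222, 0), (225, 0), (228, 0), (231, 0), (234, 0), (237, 0), (240, 0), (243, 5), (246, 4), (249, 12), (252, 18), (255, 21)]
w9 lip inner top 228.5 inner low 226.2 wall outer 198.6 contact 206.5 brass top?
[(216, 0), (218, 0), (220, 0), (222, 0), (224, 0), (226, 19), (228, 31), (230, 38), (232, 42), (234, 44), (236, 45), (238, 46), (240, 46), (242, 44), (244, 42), (246, 38), (248, 34), (250, 26), (252, 12), (254, 0)] disc(100-112) [(216, 0), (219, 0), (222, 0), (225, 0), (228, 9), (231, 18), (234, 22), (237, 22), (240, 19), (243, 1), (246, 1), (249, 4), (252, 10), (255, 0)]
w10 lip inner top 229.7 inner low 227.2 wall outer 198.9 contact 206.8 brass top?
[(216, 0), (218, 0), (220, 0), (222, 0), (224, 0), (226, 17), (228, 42), (230, 44), (232, 46), (234, 46), (236, 46), (238, 44), (240, 41), (242, 37), (244, 30), (246, 20), (248, 0), (250, 0), (252, 0), (254, 0)] disc(100-112) [(216, 0), (219, 0), (222, 0), (225, 0), (228, 22), (231, 22), (234, 21), (237, 13), (240, 0), (243, 2), (246, 9), (249, 0), (252, 0), (255, 0)]
w11 lip inner top 223.3 inner low 221.0 wall outer 192.6 contact 201.3 brass top?
[(216, 0), (218, 0), (220, 0), (222, 19), (224, 32), (226, 38), (228, 42), (230, 44), (232, 46), (234, 46), (236, 46), (238, 44), (240, 42), (242, 38), (244, 30), (246, 21), (248, 0), (250, 0), (252, 0), (254, 0)] disc(100-112) [(216, 0), (219, 0), (222, 8), (225, 13), (228, 20), (231, 22), (234, 21), (237, 14), (240, 0), (243, 2), (246, 8), (249, 0), (252, 0), (255, 0)]
```

The full ring is visible: tilt about 18°, plain end about x -52. The fingers are too far toward the spring cheeks to push further. I'll release, letting the spring trap the cell against the lip, and regrip nearer the button.

>>> arm_command --commands '[[[0,0,0],0,0.6],[[0,0,0],0,0.3],[[0,0,0],0,0],[[0,0,0],0,0],[[0,0,4],0,0],[[-5,1,3],0,0],[[-5,1,0],0,0],[[-3,0.6,0],0,0],[[0,0,0],0,0]]'

```text
clock: 13.5
position: [0.5176, 0.1135, 0.0275]
tool_rot: [-3.142, -0.0, 2.953]
force: [-0.8, -0.1, 0.2]
grip_width: 0.0426
finger_force: 0.0
```

```bash
python3 -c "
from fit import *
d=fit('w12')
import pose
pose.pose('w12');pose.pose('w12',12)
g=cv2.cvtColor(d['image'],cv2.COLOR_RGB2GRAY);m=g>92
print([(v,int(m[v,295:358].sum())) for v in range(216,300,3)])
cv2.imwrite('pics/c12.png',cv2.resize(d['image'][190:420,240:410],None,fx=2.6,fy=2.6,interpolation=3)[:,:,::-1])
"
```

```text
tcp board x -12.9 y -0.2 z 27.5 [ 0.6  0.4 -0.1] 0.04241369823375008 0.0
ring? [303 330  44  35] 1015.0 [array([324.2, 348.8]), array([42.3, 47.1]), np.float64(113.6)]
ring? [304 250  42  23] 560.5 [array([324.6, 259.8]), array([23.3, 41.4]), np.float64(90.5)]
col [109, 109, 106, 51, 33, 33, 40, 35, 33, 35, 37, 37, 60, 100, 100, 102, 124, 148, 99, 78, 78, 79, 79, 82, 78, 82, 81, 79, 83, 79, 80, 78, 80, 79, 78, 99, 145, 145, 143, 143, 144, 145, 143, 101, 74, 74, 31, 46, 44, 41, 36, 27, 31]
w12 rows 249.5 272.5 w 61 P.x -54.9 tilt 14.0 r 8.0 cost 0.00 shoulder bottom 11.1 26.4 shoulder top 6.0 47.0
w12 rows 249.5 272.5 w 61 P.x -54.5 tilt 13.5 r 8.0 cost 0.00 shoulder bottom 11.6 27.9 shoulder top 6.6 48.5
[(216, 0), (219, 0), (222, 0), (225, 0), (228, 0), (231, 0), (234, 0), (237, 0), (240, 0), (243, 0), (246, 0), (249, 0), (252, 37), (255, 41), (258, 43), (261, 42), (264, 40), (267, 35), (270, 26), (273, 1), (276, 1), (279, 1), (282, 1), (285, 1), (288, 1), (291, 1), (294, 1), (297, 2)]
```

View pics/c12.png

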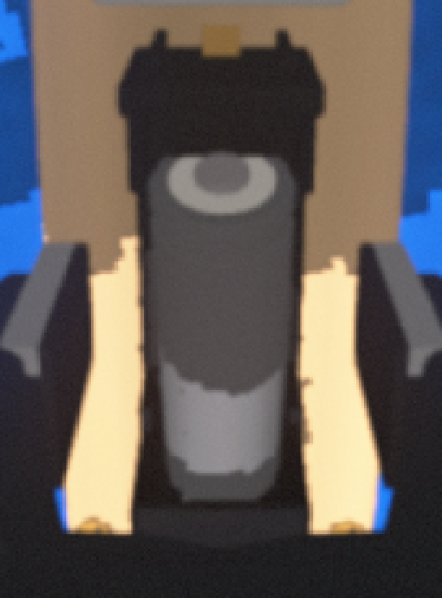

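The cell is trapped under the lip by the spring: the button shows at crop (222,170) and the lip covers the lower face. I'll regrip here, pull to -x, then lower.

>>> arm_command --commands '[[[0,0,0],0,1],[[0,0,0],0,1],[[0,0,0],0,1],[[0,0,0],0,1],[[0,0,0.5],0,1],[[1.5,-0.3,0.5],0,1],[[1.5,-0.3,0],0,1],[[1.5,-0.3,0],0,1],[[0,0,0],0,1]]' --newtons 60

```text
clock: 14.45
position: [0.5215, 0.1125, 0.0283]
tool_rot: [-3.141, -0.003, 2.953]
force: [-7.9, 1.7, 0.3]
grip_width: 0.0183
finger_force: 59.8
```

```bash
cat >> fit.py <<'E'
def rows(d):
    g=cv2.cvtColor(d['image'],cv2.COLOR_RGB2GRAY);m=g>92
    print([(v,int(m[v,295:358].sum())) for v in range(200,290,2) if m[v,295:358].sum()>3])
    f=240/np.tan(np.radians(d['vertical_fov'])/2)
    def px(x,z):
        X=C+bx*x/1000+[0,0,z/1000];c=d['R']@X+d['t'];th=np.arctan2(np.hypot(*c[:2]),c[2]);return (c[:2]/np.hypot(*c[:2])*th*f+[d['cx'],d['cy']])[1].round(1)
    print('lip inner top row',px(12,36.5))
    for t in range(0,24,3):
        T=np.radians(t);ax=np.array([np.cos(T),np.sin(T)]);n=np.array([-ax[1],ax[0]])
        # at which P.x does the ring's upper edge row equal each; print rows for P=-54,-58
        print(t,[(Px,[px(*(np.array([Px,10])+68*ax+k*n)) for k in(2.6,10.6,18.6)]) for Px in(-53,-57,-60)])
E
python3 -c "
from fit import *
d=fit('w13');rows(d)
import pose
pose.pose('w13')"
```

```text
tcp board x -16.4 y 0.0 z 28.3 [-7.4  1.7  0.2] 0.018769494579960192 59.84606981277466
ring? [305 330  42  35] 987.5 [array([325.1, 347.2]), array([40.5, 43.6]), np.float64(109.3)]
ring? [305 244  42  26] 815.5 [array([325.5, 256.7]), array([25.3, 41.4]), np.float64(90.0)]
col [110, 39, 36, 36, 38, 41, 38, 35, 37, 34, 41, 117, 103, 103, 103, 109, 153, 150, 75, 82, 78, 80, 79, 79, 79, 80, 78, 79, 78, 81, 76, 79, 79, 78, 77, 132, 147, 148, 145, 148, 145, 147, 78, 76, 28, 43, 44, 44, 43, 42, 34, 22, 28]
[(200, 14), (244, 15), (246, 27), (248, 34), (250, 38), (252, 40), (254, 42), (256, 44), (258, 43), (260, 42), (262, 40), (264, 36), (266, 32), (268, 25), (270, 10), (282, 5), (284, 7), (286, 5), (288, 5)]
lip inner top row 240.9
0 [(-53, [np.float64(219.1), np.float64(223.4), np.float64(228.1)]), (-57, [np.float64(227.9), np.float64(232.6), np.float64(237.8)]), (-60, [np.float64(234.4), np.float64(239.4), np.float64(244.9)])]
3 [(-53, [np.float64(221.5), np.float64(227.0), np.float64(233.0)]), (-57, [np.float64(230.4), np.float64(236.3), np.float64(242.8)]), (-60, [np.float64(237.1), np
[... 657 characters left out ...]
loat64(236.4), np.float64(247.1), np.float64(259.0)]), (-57, [np.float64(246.0), np.float64(257.1), np.float64(269.4)]), (-60, [np.float64(253.1), np.float64(264.5), np.float64(277.0)])]
18 [(-53, [np.float64(241.5), np.float64(253.7), np.float64(267.1)]), (-57, [np.float64(251.3), np.float64(263.8), np.float64(277.5)]), (-60, [np.float64(258.5), np.float64(271.3), np.float64(285.2)])]
21 [(-53, [np.float64(247.3), np.float64(260.9), np.float64(275.8)]), (-57, [np.float64(257.2), np.float64(271.1), np.float64(286.3)]), (-60, [np.float64(264.5), np.float64(278.6), np.float64(294.0)])]
w13 rows 243.5 270.5 w 75 P.x -52.6 tilt 19.6 r 8.0 cost 0.00 shoulder bottom 11.5 32.8 shoulder top 4.4 52.7
```

>>> arm_command --commands '[[[1.2,-0.2,0],0,1],[[1.2,-0.3,-0.5],0,1],[[0.2,0,-1.2],0,1],[[0.2,0,-1.2],0,1],[[0.2,0,-1.2],0,1],[[0,0,0],0,1]]'

```text
clock: 15.1
position: [0.5241, 0.1122, 0.0245]
tool_rot: [-3.141, -0.003, 2.953]
force: [-13.9, 2.0, 13.5]
grip_width: 0.0186
finger_force: 61.7
```

```bash
python3 -c "
from fit import *
d=fit('w14');rows(d)
import pose
pose.pose('w14')" | grep -v -e col
```

```text
tcp board x -19.1 y -0.2 z 24.6 [-13.8   2.7  14.2] 0.018572219257906267 61.693657636642456
ring? [304 332  43  33] 928.0 [array([324.1, 348.2]), array([35.2, 45.8]), np.float64(103.9)]
ring? [305 243  42  23] 717.0 [array([325.5, 253.9]), array([22.5, 40.9]), np.float64(90.8)]
[(242, 8), (244, 26), (246, 33), (248, 38), (250, 41), (252, 42), (254, 42), (256, 42), (258, 40), (260, 36), (262, 32), (264, 23), (282, 5), (284, 7), (286, 6), (288, 5)]
lip inner top row 237.1
0 [(-53, [np.float64(215.3), np.float64(219.5), np.float64(224.2)]), (-57, [np.float64(224.3), np.float64(229.0), np.float64(234.1)]), (-60, [np.float64(231.0), np.float64(236.0), np.float64(241.5)])]
3 [(-53, [np.float64(217.6), np.float64(223.1), np.float64(229.1)]), (-57, [np.float64(226.9), np.float64(232.7), np.float64(239.2)]), (-60, [np.float64(233.7), np.float64(239.9), np.float64(246.7)])]
6 [(-53, [np.float64(220.5), np.float64(227.3), np.float64(234.7)]), (-57, [np.float64(229.9), np.float64(237.1), np.float64(245.0)]), (-60, [np.float64(236.9), np.float64(244.4), np.float64(252.6)])]
9 [(-53, [np.float64(2
[... 395 characters left out ...]
float64(232.6), np.float64(243.5), np.float64(255.6)]), (-57, [np.float64(242.6), np.float64(253.9), np.float64(266.3)]), (-60, [np.float64(249.9), np.float64(261.5), np.float64(274.2)])]
18 [(-53, [np.float64(237.9), np.float64(250.2), np.float64(263.9)]), (-57, [np.float64(248.0), np.float64(260.7), np.float64(274.7)]), (-60, [np.float64(255.4), np.float64(268.4), np.float64(282.7)])]
21 [(-53, [np.float64(243.7), np.float64(257.6), np.float64(272.8)]), (-57, [np.float64(254.0), np.float64(268.2), np.float64(283.7)]), (-60, [np.float64(261.5), np.float64(276.0), np.float64(291.7)])]
w14 rows 241.5 266.5 w 75 P.x -55.5 tilt 16.5 r 8.0 cost 0.00 shoulder bottom 9.7 29.3 shoulder top 3.7 49.6
```

>>> arm_command --commands '[[[-0.2,0,-1.2],0,1],[[-0.2,0,-1.2],0,1],[[-0.2,0,-1.2],0,1],[[0,0,-1.2],0,1],[[0,0,0],0,1]]'

```text
clock: 15.65
position: [0.5233, 0.1124, 0.0197]
tool_rot: [-3.141, -0.003, 2.953]
force: [-13.6, 4.3, 12.6]
grip_width: 0.0186
finger_force: 62.7
```

```bash
python3 -c "
from fit import *
d=fit('w15');rows(d)
import pose
pose.pose('w15')" | grep -v -e col
```

```text
tcp board x -18.4 y -0.2 z 19.7 [-13.7   2.9  13.7] 0.018881122765580547 62.719656229019165
ring? [304 335  43  30] 887.5 [array([324.7, 352. ]), array([34.6, 48.2]), np.float64(99.0)]
ring? [306 243  41  18] 469.5 [array([325.7, 251.4]), array([18.3, 40.2]), np.float64(90.3)]
[(200, 12), (244, 30), (246, 36), (248, 41), (250, 42), (252, 42), (254, 40), (256, 38), (258, 32), (260, 22), (282, 5), (284, 7), (286, 5), (288, 5)]
lip inner top row 242.8
0 [(-53, [np.float64(219.5), np.float64(224.1), np.float64(229.1)]), (-57, [np.float64(228.8), np.float64(233.8), np.float64(239.3)]), (-60, [np.float64(235.7), np.float64(241.0), np.float64(246.9)])]
3 [(-53, [np.float64(222.0), np.float64(227.9), np.float64(234.3)]), (-57, [np.float64(231.5), np.float64(237.8), np.float64(244.8)]), (-60, [np.float64(238.5), np.float64(245.1), np.float64(252.5)])]
6 [(-53, [np.float64(225.1), np.float64(232.3), np.float64(240.3)]), (-57, [np.float64(234.7), np.float64(242.4), np.float64(250.9)]), (-60, [np.float64(241.9), np.float64(249.9), np.float64(258.7)])]
9 [(-53, [np.float64(228.7), np.float64(237.
[... 372 characters left out ...]
.float64(237.9), np.float64(249.4), np.float64(262.2)]), (-57, [np.float64(248.1), np.float64(260.0), np.float64(273.3)]), (-60, [np.float64(255.6), np.float64(267.9), np.float64(281.4)])]
18 [(-53, [np.float64(243.4), np.float64(256.5), np.float64(270.9)]), (-57, [np.float64(253.8), np.float64(267.2), np.float64(282.1)]), (-60, [np.float64(261.4), np.float64(275.2), np.float64(290.2)])]
21 [(-53, [np.float64(249.6), np.float64(264.2), np.float64(280.3)]), (-57, [np.float64(260.1), np.float64(275.1), np.float64(291.5)]), (-60, [np.float64(267.9), np.float64(283.1), np.float64(299.7)])]
w15 rows 242.5 261.5 w 60 P.x -58.9 tilt 8.5 r 8.0 cost 0.00 shoulder bottom 8.4 20.1 shoulder top 5.2 41.0
```

>>> arm_command --commands '[[[-0.2,0,-1.2],0,1],[[0,0,-1.2],0,1],[[0,0,-1.2],0,1],[[0,0,-1],0,1],[[0,0,0],0,1]]'

```text
clock: 16.2
position: [0.5232, 0.1124, 0.0151]
tool_rot: [-3.141, -0.003, 2.953]
force: [-13.7, 3.3, 13.5]
grip_width: 0.0189
finger_force: 64.2
```

```bash
python3 -c "
from fit import *
d=fit('w16');rows(d)" | grep -v -e col -e ^1 -e ^2
```

```text
tcp board x -18.2 y -0.1 z 15.2 [-14.5   3.6  12.9] 0.018355801068200367 64.17145371437073
ring? [303 336  44  29] 767.0 [array([324.8, 364. ]), array([44.4, 62.4]), np.float64(163.4)]
ring? [306 245  41  11] 310.5 [array([325.9, 249. ]), array([11.5, 40.2]), np.float64(90.8)]
[(200, 15), (202, 14), (246, 41), (248, 41), (250, 40), (252, 36), (254, 27), (282, 5), (284, 7), (286, 5), (288, 5)]
lip inner top row 247.0
0 [(-53, [np.float64(222.4), np.float64(227.3), np.float64(232.7)]), (-57, [np.float64(232.0), np.float64(237.3), np.float64(243.2)]), (-60, [np.float64(239.0), np.float64(244.7), np.float64(251.0)])]
3 [(-53, [np.float64(225.1), np.float64(231.3), np.float64(238.2)]), (-57, [np.float64(234.8), np.float64(241.5), np.float64(248.9)]), (-60, [np.float64(242.0), np.float64(249.0), np.float64(256.8)])]
6 [(-53, [np.float64(228.3), np.float64(235.9), np.float64(244.4)]), (-57, [np.float64(238.3), np.float64(246.3), np.float64(255.3)]), (-60, [np.float64(245.6), np.float64(254.0), np.float64(263.4)])]
9 [(-53, [np.float64(232.2), np.float64(241.2), np.float64(251.3)]), (-57, [np.float64(242.3), np.float64(251.8), np.float64(262.4)]), (-60, [np.float64(249.8), np.float64(259.6), np.float64(270.6)])]
```

>>> arm_command --commands '[[[0,0,-1],0,1],[[0,0,-1],0,1],[[0,0,-0.8],0,1],[[0,0,0],0,1]]'

```text
clock: 16.65
position: [0.5236, 0.1122, 0.013]
tool_rot: [-3.141, -0.002, 2.953]
force: [-15.7, 1.8, 26.6]
grip_width: 0.0194
finger_force: 66.7
```

```bash
python3 -c "
from fit import *
d=fit('w17');rows(d)" | grep -v -e col -e ^1 -e ^2
```

```text
tcp board x -18.7 y -0.0 z 13.0 [-15.6   1.1  27.7] 0.01848554926799369 66.70832633972168
ring? [303 340  45  25] 704.5 [array([324.7, 359. ]), array([36.9, 52.9]), np.float64(103.6)]
ring? [307 246  38   6] 151.0 [array([325.5, 244.9]), array([13.3, 38.3]), np.float64(89.9)]
[(200, 15), (202, 15), (246, 40), (248, 38), (250, 30), (252, 9), (282, 5), (284, 7), (286, 6), (288, 5)]
lip inner top row 247.6
0 [(-53, [np.float64(222.5), np.float64(227.5), np.float64(233.0)]), (-57, [np.float64(232.2), np.float64(237.7), np.float64(243.7)]), (-60, [np.float64(239.4), np.float64(245.2), np.float64(251.6)])]
3 [(-53, [np.float64(225.3), np.float64(231.6), np.float64(238.6)]), (-57, [np.float64(235.1), np.float64(241.9), np.float64(249.5)]), (-60, [np.float64(242.4), np.float64(249.6), np.float64(257.6)])]
6 [(-53, [np.float64(228.5), np.float64(236.3), np.float64(245.0)]), (-57, [np.float64(238.6), np.float64(246.9), np.float64(256.0)]), (-60, [np.float64(246.1), np.float64(254.7), np.float64(264.2)])]
9 [(-53, [np.float64(232.5), np.float64(241.7), np.float64(252.0)]), (-57, [np.float64(242.7), np.float64(252.5), np.float64(263.3)]), (-60, [np.float64(250.3), np.float64(260.4), np.float64(271.6)])]
```

>>> arm_command --commands '[[[-0.7,0.1,-0.6],0,1],[[-0.5,0.1,0],0,1],[[0,0,0],0,1]]'

```text
clock: 17.0
position: [0.5236, 0.1122, 0.0129]
tool_rot: [3.141, -0.0, 2.953]
force: [-12.2, 0.7, 32.7]
grip_width: 0.0187
finger_force: 67.4
```

```bash
python3 -c "
from fit import *
d=fit('w18');rows(d)" | grep -v -e col -e ^1 -e ^2
```

```text
tcp board x -18.6 y -0.1 z 12.9 [-11.9  -1.   32.2] 0.01883820344163336 67.38363146781921
ring? [303 340  45  25] 715.0 [array([323.6, 374.4]), array([64.4, 68.3]), np.float64(132.3)]
ring? [307 246  38   6] 138.0 [array([325.5, 248.1]), array([ 5.9, 36.9]), np.float64(90.0)]
[(200, 15), (202, 15), (246, 34), (248, 38), (250, 32), (252, 14), (282, 6), (284, 7), (286, 6), (288, 5)]
lip inner top row 248.0
0 [(-53, [np.float64(222.7), np.float64(227.8), np.float64(233.4)]), (-57, [np.float64(232.4), np.float64(237.9), np.float64(244.0)]), (-60, [np.float64(239.6), np.float64(245.4), np.float64(252.0)])]
3 [(-53, [np.float64(225.5), np.float64(231.8), np.float64(239.0)]), (-57, [np.float64(235.3), np.float64(242.2), np.float64(249.9)]), (-60, [np.float64(242.6), np.float64(249.9), np.float64(257.9)])]
6 [(-53, [np.float64(228.8), np.float64(236.6), np.float64(245.3)]), (-57, [np.float64(238.9), np.float64(247.2), np.float64(256.4)]), (-60, [np.float64(246.3), np.float64(255.0), np.float64(264.6)])]
9 [(-53, [np.float64(232.7), np.float64(242.1), np.float64(252.4)]), (-57, [np.float64(243.0), np.float64(252.8), np.float64(263.7)]), (-60, [np.float64(250.6), np.float64(260.7), np.float64(272.0)])]
```

The hard stop and the ring's row (P about -60, tilt about 0) both fit a cell flat on the floor. Unloading and releasing.

>>> arm_command --commands '[[[0,0,0.6],0,1],[[0,0,0],0,0.6],[[0,0,0],0,0.3],[[0,0,0],0,0.1],[[0,0,0],0,0],[[0,0,15],0,0],[[-5,0,30],0,0],[[-10,2,35],0,0],[[-5,0,20],0,0],[[0,0,0],0,0]]'

```text
clock: 18.05
position: [0.5045, 0.1146, 0.1157]
tool_rot: [3.139, 0.004, 2.953]
force: [0.5, -0.0, -0.3]
grip_width: 0.0428
finger_force: 0.0
```

```bash
python3 -c "
from fit import *
d=fit('w19');f=240/np.tan(np.radians(d['vertical_fov'])/2)
by=np.array([bx[1],-bx[0],0])*-1
def px(x,z,y=0):
    X=C+bx*x/1000+by*y/1000+[0,0,z/1000];c=d['R']@X+d['t'];th=np.arctan2(np.hypot(*c[:2]),c[2]);return (c[:2]/np.hypot(*c[:2])*th*f+[d['cx'],d['cy']]).round(1)
print('hood front top',px(-48,41),'lip inner',px(12,36.5),'lip outer',px(18,36.5),'shoulder top',px(15,31.2),'cheek y',px(8,25,12.4),px(8,25,-12.4),'tilted top @12',px(8,40))
g=cv2.cvtColor(d['image'],cv2.COLOR_RGB2GRAY)
for c in (312,318,327,334,342): print(c,[int(x) for x in g[170:400:3,c]])
print('tip off', px(53,56,-10),'on',px(53,56,10))
print('toggle row profile',[int(x) for x in g[int(px(53,50)[1]),290:370:3]])
s=snap('scene','s19');print(proj(s,C+bx*-.018+[0,0,.0206]),proj(s,C+bx*.015+[0,0,.0206]))
"
```

```text
tcp board x 0.7 y 1.4 z 114.2 [-0.3  0.7 -0.5] 0.04278215540991677 0.0
ring? [314 227  27  81] 1853.5 [array([326.8, 266. ]), array([30.4, 88.2]), np.float64(0.9)]
col [99, 45, 45, 43, 42, 47, 48, 103, 153, 154, 156, 154, 153, 151, 152, 151, 150, 149, 149, 149, 148, 146, 146, 146, 145, 144, 143, 87, 78, 49, 56, 54, 53, 52, 50, 47, 46, 43, 72, 101, 98, 107, 106, 103, 106, 106, 106, 106, 113, 118, 44, 25, 24]
hood front top [327.  316.3] lip inner [327.2 226.8] lip outer [327.2 217.3] shoulder top [327.2 220.1] cheek y [308.1 228.3] [346.1 228.3] tilted top @12 [327.2 234.5]
312 [126, 124, 125, 127, 123, 124, 114, 107, 105, 58, 44, 45, 41, 45, 44, 51, 73, 82, 80, 76, 80, 81, 82, 82, 81, 82, 84, 80, 80, 80, 81, 81, 83, 80, 79, 82, 78, 80, 77, 76, 72, 71, 69, 64, 59, 55, 51, 44, 40, 51, 55, 55, 53, 53, 50, 52, 48, 46, 48, 45, 47, 101, 104, 106, 104, 99, 99, 101, 103, 106, 102, 107, 110, 106, 102, 103, 69]
318 [121, 125, 127, 124, 123, 124, 115, 106, 105, 109, 80, 39, 43, 45, 47, 45, 49, 45, 55, 114, 111, 121, 119, 121, 120, 122, 124, 122, 124, 122, 119, 124, 122, 122, 123, 122, 123, 121,
[... 775 characters left out ...]
, 46, 55, 53, 51, 53, 49, 50, 52, 47, 47, 45, 46, 100, 104, 105, 101, 97, 102, 105, 102, 104, 102, 98, 103, 103, 102, 102, 88]
342 [121, 122, 125, 124, 125, 122, 116, 111, 111, 58, 44, 41, 39, 47, 47, 49, 73, 72, 70, 77, 91, 92, 90, 88, 89, 86, 90, 85, 86, 84, 82, 84, 82, 81, 79, 80, 77, 77, 78, 74, 66, 69, 65, 62, 57, 57, 50, 43, 39, 49, 57, 55, 53, 53, 49, 53, 47, 47, 45, 44, 49, 101, 106, 109, 109, 110, 106, 105, 104, 104, 97, 101, 98, 97, 98, 95, 54]
tip off [345.9 163.2] on [309.3 163.1]
toggle row profile [117, 116, 117, 129, 127, 127, 128, 127, 113, 103, 101, 101, 91, 84, 86, 86, 99, 99, 93, 93, 112, 121, 119, 111, 117, 119, 117]
[291.75813485 315.3109606 ] [303.67800419 327.12268272]
```

The numbers show the lip covering the button end with no ring visible. The cell's sides run to row 217, where the fitted shoulder is predicted (about 218-220), so the cell is fitted and level. The toggle lies at columns 326-350, which is its off (-y) side. Next I'll move beside it with closed fingers.

>>> arm_command --commands '[[[-15,16,0],0,1],[[-15,16,0],0,1],[[-14,16.5,0],0,1],[[0,0,-15],0,1],[[0,0,-20],0,1],[[0,0,-20],0,1],[[0,0,-14],0,1],[[0,0,0],0,1],[[0,0,0],0,1]]' --newtons 40

```text
clock: 19.05
position: [0.4595, 0.1624, 0.043]
tool_rot: [-3.141, -0.001, 2.952]
force: [-0.2, -0.0, -0.2]
grip_width: 0.0002
finger_force: 0.0
```

```bash
python3 -c "
from fit import *
d=fit('w20')"|head -1
```

```text
tcp board x 53.6 y -37.4 z 43.5 [-0.2 -0.   0.6] -0.0001055038461555477 0.0
```

>>> arm_command --commands '[[[-0.5,-2.5,0],0,1],[[-0.5,-2.5,0],0,1],[[-0.5,-2.5,0],0,1],[[-0.5,-2.5,0],0,1],[[-0.5,-2.5,0],0,1],[[-0.5,-2.5,0],0,1],[[-0.5,-2.5,0],0,1],[[0,0,0],0,1]]'

```text
clock: 19.9
position: [0.4562, 0.1448, 0.0432]
tool_rot: [-3.142, 0.0, 2.952]
force: [-0.0, 1.6, 0.9]
grip_width: 0.0003
finger_force: 0.5
```

>>> arm_command --commands '[[[-0.4,-2,0],0,1],[[-0.4,-2,0],0,1],[[0,0,0],0,1]]'

```text
clock: 20.2
position: [0.4553, 0.1408, 0.0432]
tool_rot: [-3.141, -0.0, 2.952]
force: [0.4, 0.6, 0.5]
grip_width: 0.0001
finger_force: 0.2
```

>>> arm_command --commands '[[[-0.3,-1.5,0],0,1],[[-0.3,-1.5,0],0,1],[[0,0,0],0,1]]'

```text
clock: 20.5
position: [0.4547, 0.1379, 0.0432]
tool_rot: [-3.141, -0.0, 2.953]
force: [-0.1, -0.3, 0.4]
grip_width: 0.0001
finger_force: 0.3
```

>>> arm_command --commands '[[[-0.3,-1.5,0],0,1],[[-0.3,-1.5,0],0,1],[[0,0,0],0,1]]'

```text
clock: 20.8
position: [0.4541, 0.1349, 0.0431]
tool_rot: [-3.141, -0.0, 2.953]
force: [1.0, -0.0, -0.8]
grip_width: -0.0003
finger_force: 0.3
```

>>> arm_command --commands '[[[-0.3,-1.5,0],0,1],[[-0.3,-1.5,0],0,1],[[0,0,0],0,1]]'

```text
clock: 21.1
position: [0.4538, 0.1331, 0.0432]
tool_rot: [3.14, 0.0, 2.953]
force: [-0.2, 8.3, -3.6]
grip_width: 0.0
finger_force: 3.3
```

>>> arm_command --commands '[[[-0.3,-1.5,0],0,1],[[0,0,0],0,1]]'

```text
clock: 21.3
position: [0.4537, 0.1327, 0.0433]
tool_rot: [3.139, 0.001, 2.955]
force: [1.5, 15.1, -5.6]
grip_width: 0.0001
finger_force: 6.3
```

Run:
```python
from tilt import *
d=snap('wrist','w21');s=snap('scene','s21');p=bot.observe();print((p['position']-C)@bx,(p['position']-C)@np.array([-bx[1],bx[0],0]),p['force'])
by=np.array([-bx[1],bx[0],0])
g=cv2.cvtColor(s['image'],cv2.COLOR_RGB2GRAY);g0=cv2.cvtColor(load('s19')['image'],cv2.COLOR_RGB2GRAY)
for nm,y in(('off',-10),('mid',0),('on',10)):
    u=proj(s,C+bx*.053+by*y/1000+[0,0,.056 if y else .058]);print(nm,u.round(1))
b=proj(s,C+bx*.053+[0,0,.032]);print('pivot',b)
for G in(g0,g): print(G[int(b[1])-24:int(b[1])+4:2,int(b[0])-24:int(b[0])+26:2],'\n')
```

```text
0.0538470316676751 -0.006903886736599281 [ 1.49121988 14.58793138 -4.48024581]
off [312.8 328.4]
mid [318.1 324.5]
on [323.4 322.5]
pivot [318.15405998 336.41357848]
[[148 138 240 237 237 237 241 131  99 106 107 107 104 109 108 107 110 109
  112 111 115 117 116 116 113]
 [158 148 139 239 237 238 237 241 133 101 104 108 108 108 107 109 108 111
  113 113 113 113 115 113 117]
 [154 157 148 137 239 238 239 238 240 137 103 102 106 104 108 109 107 109
  111 115 117 117 117 119 119]
 [154 154 155 149 141 231 113 228 244 211 158 110 109 108 108 106 104 106
  108 115 116 116 115 116 115]
 [140 153 154 160 144  14  18  18   7  15 168 167 111 110 108 104 106 108
  111 114 116 111 113 117 115]
 [129 142 147   7  19  23  22  22  23  22 158 242 170 110 110 111 111 111
  113 116 115 113 112 113 116]
 [113 133 115  33  19  24  25  25  23  19 161 240 240 174 117 116 114 116
  116 117 116 116 114 113 111]
 [ 72 108  42  23  22  23  21  20  21  22  52 246 243 120 178 109 111 117
  115 114 115 118 119 117 112]
 [ 19  61  22  25  24  21  22  23  21  85 112 107 141  48 123 120  98  54
   57  55  56  58  8
[... 1309 characters left out ...]
36  32  91 123  86  92 111  55 110 117
  115 113 116 118 119 118 113]
 [ 33  72  22  23  21  27  36  35  35  33  91 122  85  92 109  63 109 111
  112 112 117 118 118 117 114]
 [ 22  32  23  20  24  27  37  34  35  35  92 122  86  92 102 247 196 103
  108 115 115 112 109 112 116]
 [ 21  24  22  24  23  21  31  32  36  37  91 122  85  92 167 254 254 236
  106 112 115 111 111 111 111]
 [ 17  21  23  24  18  40 214 151  26  33  92 122  86  91 167 255 130 138
  197 109 112 110 113 113 107]
 [237  20  22  16 184  87 226 255 148  34 106 122  84 105 114 138 142 139
  134 202 111 109 111 115 115]
 [240 132  20  39 234 230 254 254 253 133 117 117 112 111 110 123 137 136
  140 135 160 114 114 116 115]]
```

About 15 N with no further travel is the end stop, where predicted. Backing off to check.

>>> arm_command --commands '[[[1,6,0],0,1],[[3,14,0],0,1],[[0,10,20],0,1],[[0,0,35],0,1],[[0,-20,20],0,1],[[20,-25,10],0,1],[[20,-5,0],0,1],[[0,0,0],0,1],[[0,0,0],0,1]]'

```text
clock: 22.3
position: [0.497, 0.1111, 0.1279]
tool_rot: [-3.141, -0.001, 2.953]
force: [-0.0, 0.5, 0.9]
grip_width: -0.0001
finger_force: 0.0
```

Run:
```python
from tilt import *
by=np.array([-bx[1],bx[0],0])
def view(nm):
    d=load(nm);f=240/np.tan(np.radians(d['vertical_fov'])/2);g=cv2.cvtColor(d['image'],cv2.COLOR_RGB2GRAY)
    def px(x,y,z):
        X=C+bx*x/1000+by*y/1000+[0,0,z/1000];c=d['R']@X+d['t'];th=np.arctan2(np.hypot(*c[:2]),c[2]);return (c[:2]/np.hypot(*c[:2])*th*f+[d['cx'],d['cy']])
    off,on=px(53,-10.1,56),px(53,10.1,56);print(nm,'tip off',off.round(),'on',on.round(),'lip in',px(12,0,36.5).round(),'shoulder side',px(15,9.5,25).round())
    v=int(off[1]);print(g[v-9:v+12:3,int(min(off[0],on[0]))-14:int(max(off[0],on[0]))+15:3])
    v=int(px(12,0,36.5)[1]);c=int(px(12,0,36.5)[0]);print('lip col',g[v-20:v+20:2,c].tolist(),'side',g[v-20:v+20:2,int(px(12,9.5,31)[0])].tolist(),g[v-20:v+20:2,int(px(12,-9.5,31)[0])].tolist())
view('w19');snap('wrist','w22');view('w22')
p=bot.observe();print(p['clock'],p['position'],p['force'])
```

```text
w19 tip off [346. 163.] on [309. 163.] lip in [327. 227.] shoulder side [312. 218.]
[[116 127 132 130 129 130 125 106 102 103 104 100 101  93  96 103 115 123
  127 128 127 117]
 [113 125 129 128 128 128 124 105  99  98  94  88  86  86  90  99  98  97
  118 127 127 117]
 [114 128 131 129 130 130 125 103 100 101  90  84  86  86  95 106  96  95
  108 126 125 115]
 [111 125 127 126 127 125 123 104 100 100 100  93  85  84  94  98  94  92
  102 121 122 113]
 [113 124 125 127 127 129 127 114 102 101 101 103  99  92  87  90  92  93
  120 126 125 113]
 [112 121 125 122 123 124 124 122 109 104 102 101 103 108 115 112 105 118
  121 122 121 111]
 [116 123 125 128 125 126 127 128 128 121 115 112 121 127 124 124 125 125
  126 124 124 116]]
lip col [44, 45, 45, 43, 42, 42, 46, 47, 45, 48, 68, 103, 134, 153, 153, 154, 153, 156, 156, 154] side [41, 45, 42, 44, 47, 59, 73, 79, 80, 80, 74, 78, 80, 80, 82, 82, 81, 83, 81, 81] [39, 41, 40, 47, 45, 60, 73, 70, 70, 70, 72, 83, 91, 91, 94, 90, 91, 87, 89, 89]
w22 tip off [353. 174.] on [319. 173.] lip in [335. 233.] shoulder side [321. 224.]
[[116 128 132 1
[... 282 characters left out ...]
 96  95  99  94  85  86  98 101 100 100 109 124 124 123
  125 122 116 120]
 [115 124 124 122  95  92  92  90  94 102 101 100 102 106 121 126 126 124
  126 122 118 118]
 [116 123 124 125 123 114 118 124 115 107 104 105 107 120 122 121 123 122
  123 123 114 116]
 [115 124 126 124 125 128 126 126 128 126 122 125 124 126 123 125 122 123
  123 124 115 119]]
lip col [43, 43, 46, 50, 48, 47, 47, 51, 62, 78, 124, 146, 143, 154, 157, 155, 154, 155, 155, 154] side [47, 45, 45, 45, 45, 56, 79, 80, 83, 76, 74, 78, 83, 81, 78, 83, 85, 82, 84, 81] [45, 46, 46, 45, 44, 53, 81, 92, 88, 83, 84, 92, 98, 99, 100, 98, 99, 97, 96, 92]
22.35 [0.49658358 0.11125425 0.12785368] [-1.08463037  0.35705474 -0.25330233]
```

The bat now mirrors its off position exactly (edge 4 px past the predicted tip on the opposite side), the cell end is still under the lip, and the arm is clear.

```bash
python3 -c "
from workcell import ticket
print(ticket.job_done())"
```

```text
the job is handed in; nothing more can be done
None
```

The long cell is fitted level in the holder under the lip, and the toggle was then pushed to its end stop. Both were confirmed from the wrist camera's pixel readings before I handed the job in at about 22 s.

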